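# Refit the wringing rollers in the tiler's wash frame

## Task

Release the red clamp lever on the wash frame (swing it upright), then take out the worn black roller and lay it in the green scrap tray, and fit every orange roller from the mat into a lane of its own (any lane), held by both pins between the brass cups with that lane's tail block slid fully home. Only when all that is done, swing the clamp lever fully down again. Grip the thin-walled orange rollers gently and leave the other things on the shelf where they are.

Things in the scene. Friction and masses are not known exactly. Their poses are not given: they have to be found in the camera images.
- frame: wash-set roller frame, fixed: white base 250 x 300 x 12, blue head beam (66 high) at its -y end, three lanes along its y axis at x = -66, 0, +66. Origin on the shelf, z up. Per lane: fixed brass head cup (bore 16 square, 12.5 deep, mouth at y = -64), two grey 90 degree V rests at y = -30 and +50 (8 wide) that carry a roller level with the cups, and a sliding tail cup at +y
- lane1 (a point): lane 1, x = -66 in the frame: point 46 above the shelf where the centre of a held roller lies. With the tail drawn right back, a roller is laid in the V rests with its centre about 18 towards +y of this point (both pins clear of the cups); the tail cup slid home takes one pin and pushes the roller along the rests until the other pin is in the head cup
- tail1 (a joint): slide of the tail block of lane 1, in m: 0 drawn fully back (cup mouth at frame y = +110), 0.046 fully home (mouth at y = +64), moving towards the frame's -y. Cup 12.5 deep, bore 16; its own stop at 0.046 leaves the roller 1 mm end play. Takes about 2 N, stays where left
- tail1_grip (a point): grip point in the yellow upright fin on the blue tail block of lane 1, 80 above the shelf; the fin is 14 (across the lane) x 18 (along it), from 62 to 96 above the shelf; fins and lanes 66 apart; the block below it is 34 wide
- lane2 (a point): lane 2, x = 0 in the frame: point 46 above the shelf where the centre of a held roller lies. With the tail drawn right back, a roller is laid in the V rests with its centre about 18 towards +y of this point (both pins clear of the cups); the tail cup slid home takes one pin and pushes the roller along the rests until the other pin is in the head cup
- tail2 (a joint): slide of the tail block of lane 2, in m: 0 drawn fully back (cup mouth at frame y = +110), 0.046 fully home (mouth at y = +64), moving towards the frame's -y. Cup 12.5 deep, bore 16; its own stop at 0.046 leaves the roller 1 mm end play. Takes about 2 N, stays where left
- tail2_grip (a point): grip point in the yellow upright fin on the blue tail block of lane 2, 80 above the shelf; the fin is 14 (across the lane) x 18 (along it), from 62 to 96 above the shelf; fins and lanes 66 apart; the block below it is 34 wide
- lane3 (a point): lane 3, x = 66 in the frame: point 46 above the shelf where the centre of a held roller lies. With the tail drawn right back, a roller is laid in the V rests with its centre about 18 towards +y of this point (both pins clear of the cups); the tail cup slid home takes one pin and pushes the roller along the rests until the other pin is in the head cup
- tail3 (a joint): slide of the tail block of lane 3, in m: 0 drawn fully back (cup mouth at frame y = +110), 0.046 fully home (mouth at y = +64), moving towards the frame's -y. Cup 12.5 deep, bore 16; its own stop at 0.046 leaves the roller 1 mm end play. Takes about 2 N, stays where left
- tail3_grip (a point): grip point in the yellow upright fin on the blue tail block of lane 3, 80 above the shelf; the fin is 14 (across the lane) x 18 (along it), from 62 to 96 above the shelf; fins and lanes 66 apart; the block below it is 34 wide
- clamp (a joint): the red clamp lever at the +x side of the frame, hinged about the frame's x axis at x = +128, y = -75, z = 35 in the frame, in rad: 0 upright, 1.35 fully down (nearly level); going down, its free end swings towards the frame's +y. Starts down. Stiff (0.15 Nm), stays where it is left
- clamp_grip (a point): grip point on the red lever, 75 from the hinge, where the lever is 12 wide (frame x) and 14 thick; the lever ends 90 from the hinge
- roller1: orange eight-sided roller; starts on a black mat 4 thick, between low stops (18 high); may be absent. Body 120 long, 28 across its flats; pins 10 diameter, 16 long at both ends (152 overall). Origin at its centre on its axis, which is its y axis; both ends alike. 140 g. Cracks if the two fingers together press with over 120 N; a grip of 20 to 30 N carries it
- roller2: orange eight-sided roller; starts on a black mat 4 thick, between low stops (18 high); may be absent. Body 120 long, 28 across its flats; pins 10 diameter, 16 long at both ends (152 overall). Origin at its centre on its axis, which is its y axis; both ends alike. 140 g. Cracks if the two fingers together press with over 120 N; a grip of 20 to 30 N carries it
- roller3: orange eight-sided roller; starts on a black mat 4 thick, between low stops (18 high); may be absent. Body 120 long, 28 across its flats; pins 10 diameter, 16 long at both ends (152 overall). Origin at its centre on its axis, which is its y axis; both ends alike. 140 g. Cracks if the two fingers together press with over 120 N; a grip of 20 to 30 N carries it
- worn1: worn black roller, same shape and size as the orange ones; if present it starts held between the cups of lane 1 (only one of the three worn rollers is there). Origin at its centre on its axis, its y axis. To lift it out, draw that tail right back, then shift the roller about 18 towards the frame's +y so that its pin leaves the head cup, then lift
- worn2: worn black roller, same shape and size as the orange ones; if present it starts held between the cups of lane 2 (only one of the three worn rollers is there). Origin at its centre on its axis, its y axis. To lift it out, draw that tail right back, then shift the roller about 18 towards the frame's +y so that its pin leaves the head cup, then lift
- worn3: worn black roller, same shape and size as the orange ones; if present it starts held between the cups of lane 3 (only one of the three worn rollers is there). Origin at its centre on its axis, its y axis. To lift it out, draw that tail right back, then shift the roller about 18 towards the frame's +y so that its pin leaves the head cup, then lift
- scrap_tray: green open tray for scrap, fixed, 200 (its x) x 100 x 35 high outside, walls and floor 4; origin under its centre
- trowel: gauging trowel with a wooden handle, about 310 long; bystander, lying flat along its own x axis; origin on its underside
- file: silver tile file with a black handle, about 250 long; bystander, lying flat along its own x axis; origin on its underside
- wedge_pack: yellow pack of plastic wedges, 85 x 60 x 31; bystander; origin near its middle on its underside
- spacer_tub: round tub of spacers with a red lid, 64 diameter, 75 high; bystander; origin near its middle on its underside
- tape_measure: yellow and black tape measure, 70 x 36 x 65; bystander; origin near its middle on its underside
Mind the look-alikes: they are no part of the job. Leave any blue, pink or white look-alike of the roller1 alone.

How it is judged:
By the outcome, as a careful person would: the job done as asked, in the order asked, and still so for the second after the job is handed in, with the robot touching nothing.
Of roller1, roller2, roller3 only 2 to 3 are there at a start; the rules pass over those that are not, and their reading is None.
Of worn1, worn2, worn3 only 1 to 1 are there at a start; the rules pass over those that are not, and their reading is None.
At some moment in a run one of roller1, roller2, roller3 may be knocked a few centimetres aside while the robot is not near it.
Once in a run the grip may slacken for a moment while it holds something.
It also fails if it takes over 210 s, if anything falls off the work surface, if the arm or the gripper's body presses on something with over 40 N, if the wrist force passes 120 N, or if a joint passes its speed limit or range.

## Robot

A 7-joint arm with a two-finger parallel gripper is mounted at the origin on the work surface. World frame = base frame: x ahead of the robot, y to its left, z up, the work surface at z = 0. Lengths are in m, angles in rad, forces in N, time in s.
With the tool pointing down it reaches from about 0.35 to 0.9 m from the base axis. Payload 8.1 kg.
Tool frame: the origin (TCP) lies on the centre line of the jaws, within the pads' length; the fingertips stand 25 mm ahead of it and the grasp point (between the pads) lies 6 mm ahead of it (tip_extent is the distance from the TCP to the fingertips, in m); z points along the fingers, y is the direction in which the jaws open and shut (so a half turn about z gives the same grasp; the last joint's range is limited). The gripper opens to 85 mm and grips with 20 to 120 N. Pads are 22 mm wide; open, the fingers measure 114 mm over their backs; the gripper's body (76 mm by 85 mm) begins 54 mm behind the grasp point. The pads swing forward as they close: fully open they stand 13 mm farther back than shut.
Start: joints at [-1.378, 0.434, 0.025, 1.573, -0.012, 1.134, -0.075], TCP at [0.182, 0.598, 0.256] pointing down, gripper open.
Joint ranges: [-2.62, 2.62], [-0.44, 2.09], [-1.27, 1.32], [0.08, 2.57], [-1.32, 4.46], [0.12, 2], [-2.74, 2.74]. Speed limits (rad/s): [2.22, 2.22, 3.01, 3.01, 3.14, 3.14, 3.14].

## Interface

Orientations are given as a unit quaternion [x, y, z, w].
In Python, from station import * gives the robot as it stands.
- The arm moves only by the tool drive_tool, never from a script. Its argument "rows" is a list of rows, each a list of 7 numbers: the shift along the tool's x, y, z in mm, then the turn, a rotation vector about the tool's x, y, z in rad, then the closure, from 0 (fully open) to 1 (shut). In form: [[x, y, z, rx, ry, rz, hand], ...]. A call has 1 to 12 rows; each row is the pose to reach, as a shift and turn from the pose commanded when the call began, along the tool's axes at that moment; what a row does not reach only later rows make up. A row lasts 1/8 s, in which the tool goes at most 62.5 mm and 10.7 degrees, less where a joint would pass 70% of its speed; a pose out of reach is approached as far as the arm can. A call with a gripper value outside its range is refused whole. The fingers move at their own pace and stop on an object; "newtons" is the grip in N (left out, the last holds). Time passes only in rows, so rows that repeat a pose let the fingers close. It gives the time, the measured TCP pose, the force and the opening at its end, in the units of the state.
- state(): the state, without advancing time (a new reading comes with each control period).
- get_image(name): name is "scene" or "top"; returns (picture, depth): 400x640x3 uint8, blue, green, red; 400x640 float32, m along the optical axis (not along the pixel's ray), 0 where there is no reading.
- camera_info(name): a dict with "fx", "fy", "cx", "cy" (pixels), "D" ([k1, k2, p1, p2, k3] as OpenCV has them; the pictures are not rectified), "rvec" (rotation vector, rad) and "tvec" (3), from world to camera coordinates, as OpenCV has them. Camera axes: x right, y down, z forward; pixel columns grow to the right and rows downward; lengths in m; the calibration is good to about 2 mm. A picture is of the moment at which its call begins. camera_info takes no time and is no camera call.
- finish_job(): hands the job in, once; it reports no verdict.
Trained networks look in the newest picture that a camera, given by its name, has taken for a name from the list of things; names that differ only in an ending like _2 or _b are one class to them, and where a whole thing is asked for, a point or a joint stands for the part that bears it (a point fixed in the world has none). Each returns a list of dicts, best first, with "p" (0 to 1); they miss things now and then, are a little off and sometimes report something else, mostly with a low value. They report only what shows in the picture. A call takes as long as a camera call. They do not tell look-alikes from the thing itself.
- find_in(camera, thing): "position" ([column, row] in pixels, amid what is visible of it).
- place_of(camera, thing): "position" ([column, row] in pixels: a listed point, or the origin of a listed thing).
The state is a dict: "time": time; "qpos": joint angles; "qvel": joint speeds; "joint_torque": joint torques, N m; "ee_pos": TCP position; "tcp_rot": TCP orientation; "force": force on the tool from outside, world axes, zero at the start; "moment": the same for the moment, N m; "gripper_width": finger opening in m.
Only numpy, scipy, OpenCV 4.12 (cv2) and the standard library are available. Lean on these libraries where they do the work, as an engineer would, in place of code of your own. Each camera call takes 0.05 s, during which the arm holds its last target.

## Working session

There is one attempt and no reset: what is moved stays moved. The work goes in short steps, Python scripts to look and compute and a tool call to move; the robot and the scene stay as the last step left them, time stands still between calls to the robot, and variables do not carry over. Pictures are saved under pics/ and viewed, and the job is handed in when it is done.

Besides the shell and the picture viewer there is one more tool, called after "Call:" as a command line: name --pt "numbers of a row" for each row, then --argument value for the rest. drive_tool: Moves the arm, as the interface text tells. Its arguments: {"type":"object","properties":{"rows":{"type":"array"},"newtons":{"type":"number"}},"required":["rows"]}

```bash
ls; mkdir -p pics; python3 - <<'E'
from station import *
import cv2
print(state())
for n in("scene","top"):
    im,d=get_image(n); cv2.imwrite(f"pics/{n}0.png",im); print(camera_info(n))
E
```

```text
pics
{'time': 0.0, 'qpos': array([-1.37763345,  0.43522601,  0.02492519,  1.5740919 , -0.01161246,
        1.13399062, -0.0751219 ]), 'qvel': array([-6.37226438e-05,  4.57836573e-04, -1.97622011e-04,  3.86833059e-04,
        1.79319943e-03,  9.10772399e-04,  2.25265676e-04]), 'joint_torque': array([ 1.07230397e-03, -6.70468926e+01,  1.02547925e+00, -3.16197073e+01,
        1.55482348e-02,  1.26335214e-02, -1.39823982e-05]), 'ee_pos': array([0.18205444, 0.59741327, 0.25552551]), 'tcp_rot': array([ 1.47369486e-01,  9.89081199e-01, -7.83302227e-04, -6.03315615e-05]), 'force': array([ 0.10102368,  0.67038755, -0.14866704]), 'moment': array([-0.01234515,  0.01118738,  0.03892055]), 'gripper_width': 0.08567909259006569}
{'fx': 484.78757070157855, 'fy': 484.78757070157855, 'cx': 322.3990166881687, 'cy': 202.7045909238957, 'D': array([-0.11275866,  0.        ,  0.        ,  0.        ,  0.        ]), 'rvec': array([ 2.1262359 ,  0.82914356, -0.38546004]), 'tvec': array([-0.36722677, -0.13895073,  2.04144474])}
{'fx': 517.1013086759573, 'fy': 517.1013086759573, 'cx': 323.8248285323737, 'cy': 202.79939346293557, 'D': array([-0.12165903,  0.        ,  0.        ,  0.        ,  0.        ]), 'rvec': array([ 2.16668298, -2.12933054,  0.13276669]), 'tvec': array([0.02207585, 0.52437465, 1.48230564])}
```

View pics/scene0.png

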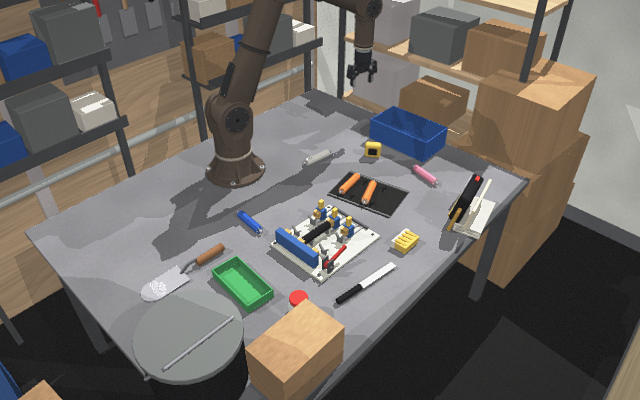

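View pics/top0.png

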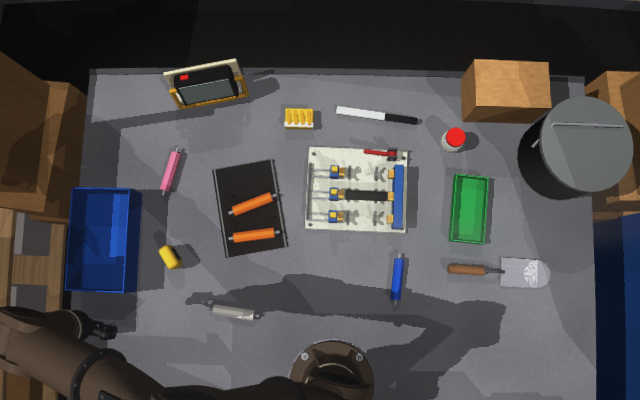

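```bash
cat > h.py <<'E'
from station import *
import numpy as np, cv2
from scipy.spatial.transform import Rotation as R
def cam(n):
    c=camera_info(n); K=np.array([[c['fx'],0,c['cx']],[0,c['fy'],c['cy']],[0,0,1.]]); Rm=cv2.Rodrigues(c['rvec'])[0]
    return K,c['D'],Rm,np.array(c['tvec']),c['rvec']
def ray(n,px):
    K,D,Rm,t,_=cam(n); p=cv2.undistortPoints(np.array(px,float).reshape(-1,1,2),K,D).reshape(-1,2)
    d=np.c_[p,np.ones(len(p))]@Rm; o=-Rm.T@t
    return o,d
def atz(n,px,z):
    o,d=ray(n,px); s=(z-o[2])/d[:,2]; return o+d*s[:,None]
def cloud(n,dep):
    K,D,Rm,t,_=cam(n); h,w=dep.shape
    u,v=np.meshgrid(np.arange(w),np.arange(h)); px=np.stack([u,v],-1).reshape(-1,2)
    o,d=ray(n,px); P=o+d*dep.reshape(-1,1); P[dep.reshape(-1)==0]=np.nan
    return P.reshape(h,w,3)
def proj(n,P):
    K,D,Rm,t,rv=cam(n); return cv2.projectPoints(np.array(P,float).reshape(-1,1,3),rv,t,K,D)[0].reshape(-1,2)
def crop(im,x0,x1,y0,y1,s,f): cv2.imwrite(f,cv2.resize(im[y0:y1,x0:x1],None,fx=s,fy=s,interpolation=cv2.INTER_CUBIC))
E
python3 - <<'E'
from h import *
im=cv2.imread("pics/top0.png"); crop(im,200,420,130,260,3.6,"pics/top0c.png")
im=cv2.imread("pics/scene0.png"); crop(im,220,420,160,300,4,"pics/sc0c.png")
for n in ("top","scene"):
    get_image(n)
    for t in ["lane1","lane2","lane3","tail1_grip","tail2_grip","tail3_grip","clamp_grip","roller1","worn1","scrap_tray","frame","spacer_tub"]:
        r=place_of(n,t); zz={"lane":.046,"tail":.08,"roll":.018,"worn":.046}.get(t[:4],0.05 if t=="clamp_grip" else 0)
        print(n,t,[(np.round(q['position'],1).tolist(),round(q['p'],2),np.round(atz(n,[q['position']],zz)[0],3).tolist()) for q in r[:5]])
E
```

```text
top lane1 [([365.5, 173.6], 0.96, [0.611, -0.09, 0.046]), ([365.1, 191.6], 0.83, [0.557, -0.089, 0.046]), ([367.5, 214.7], 0.59, [0.49, -0.096, 0.046])]
top lane2 [([365.5, 173.6], 0.96, [0.611, -0.09, 0.046]), ([365.1, 191.6], 0.83, [0.557, -0.089, 0.046]), ([367.5, 214.7], 0.59, [0.49, -0.096, 0.046])]
top lane3 [([365.5, 173.6], 0.96, [0.611, -0.09, 0.046]), ([365.1, 191.6], 0.83, [0.557, -0.089, 0.046]), ([367.5, 214.7], 0.59, [0.49, -0.096, 0.046])]
top tail1_grip [([330.7, 215.3], 0.61, [0.482, 0.011, 0.08]), ([367.3, 154.3], 0.39, [0.661, -0.092, 0.08])]
top tail2_grip [([333.0, 191.6], 0.58, [0.551, 0.005, 0.08])]
top tail3_grip [([332.2, 170.2], 0.56, [0.613, 0.008, 0.08]), ([299.3, 123.9], 0.3, [0.749, 0.106, 0.08])]
top clamp_grip [([366.1, 154.9], 0.7, [0.666, -0.091, 0.05]), ([366.4, 195.4], 0.28, [0.546, -0.093, 0.05])]
top roller1 [([252.7, 203.8], 0.94, [0.52, 0.243, 0.018]), ([168.5, 173.1], 0.79, [0.609, 0.504, 0.018]), ([397.9, 279.1], 0.72, [0.305, -0.189, 0.018]), ([231.2, 312.0], 0.56, [0.2, 0.296, 0.018]), ([299.7, 121.6], 0.32, [0.774, 0.109, 0.018])]
top worn
[... 985 characters left out ...]
)]
scene clamp_grip [([341.4, 248.0], 0.44, [0.666, -0.092, 0.05])]
scene roller1 [([250.3, 219.4], 0.72, [0.305, -0.18, 0.018]), ([350.5, 179.8], 0.64, [0.417, 0.257, 0.018]), ([369.2, 194.2], 0.59, [0.531, 0.234, 0.018]), ([316.3, 158.3], 0.55, [0.209, 0.276, 0.018]), ([423.7, 173.9], 0.53, [0.612, 0.496, 0.018])]
scene worn1 [([316.9, 230.5], 0.63, [0.545, -0.081, 0.046]), ([333.2, 212.4], 0.29, [0.522, 0.031, 0.046])]
scene scrap_tray [([240.4, 286.4], 0.98, [0.512, -0.405, 0.0]), ([305.1, 222.1], 0.53, [0.447, -0.04, 0.0])]
scene frame [([315.7, 240.9], 0.82, [0.544, -0.086, 0.0]), ([374.2, 156.5], 0.54, [0.367, 0.48, 0.0])]
scene spacer_tub [([298.3, 311.8], 0.7, [0.719, -0.351, 0.0])]
```

View pics/top0c.png

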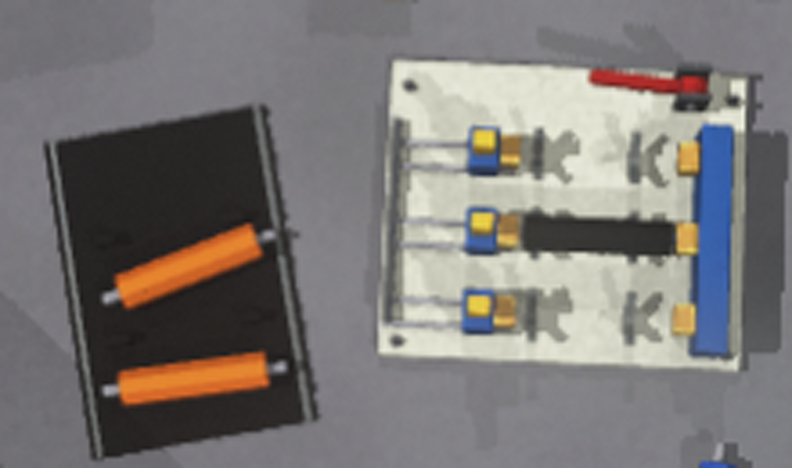

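View pics/sc0c.png

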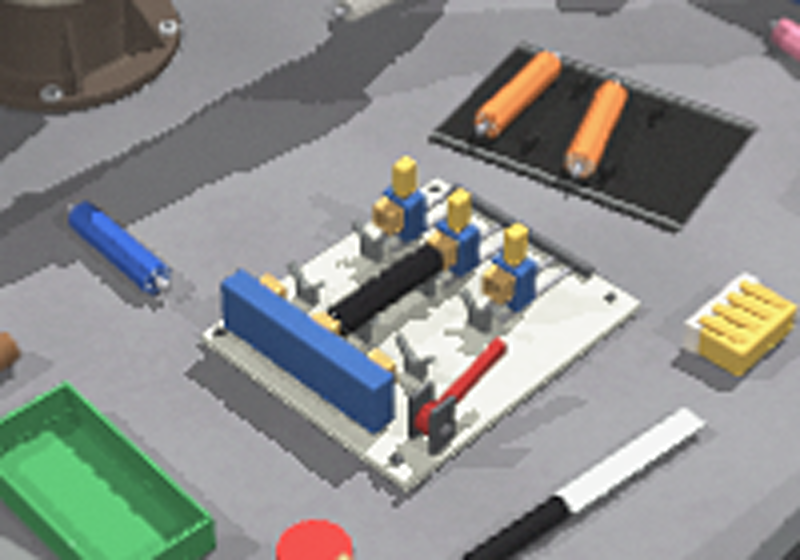

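```bash
python3 - <<'E'
from h import *
for n in ("top","scene"):
    im,d=get_image(n); P=cloud(n,d); hsv=cv2.cvtColor(im,cv2.COLOR_BGR2HSV); H,S,V=[hsv[...,i].astype(int) for i in range(3)]
    x,y,z=P[...,0],P[...,1],P[...,2]
    reg=(x>.38)&(x<.72)&(y>-.28)&(y<.1)
    def rep(name,m,lo=None):
        k,lab,st,_=cv2.connectedComponentsWithStats(m.astype(np.uint8))
        for i in range(1,k):
            if st[i,4]<8: continue
            q=P[lab==i]; (c,sz,a)=cv2.minAreaRect((q[:,:2]*1000).astype(np.float32))
            print(n,name,st[i,4],"mean",np.round(np.nanmean(q,0),4),"zmed/max",np.round(np.nanmedian(q[:,2]),4),np.round(np.nanmax(q[:,2]),4),"rect",np.round(c,1),np.round(sz,1),round(a,1))
    rep("beam",reg&(H>95)&(H<130)&(S>100)&(z>.058))
    rep("fin",reg&(H>22)&(H<35)&(S>120)&(z>.07))
    rep("cup",reg&(H>10)&(H<26)&(S>70)&(z>.045)&(z<.065))
    rep("base",reg&(z>.006)&(z<.017))
    rep("worn",reg&(V<50)&(z>.048)&(z<.07))
    rep("lever",reg&((H<6)|(H>174))&(S>150))
    rep("roller",(x>.3)&(x<.75)&(y>.08)&(y<.45)&(H>5)&(H<18)&(S>150))
    rep("tray",(x>.38)&(x<.75)&(y<-.25)&(H>50)&(H<80)&(S>100))
    rep("traytop",(x>.38)&(x<.75)&(y<-.25)&(H>50)&(H<80)&(S>100)&(z>.03))
E
```

```text
top beam 554 mean [ 0.5437 -0.1824  0.0656] zmed/max 0.0657 0.0745 rect [ 544.4 -182.6] [ 27.  182.9] 88.1
top beam 20 mean [0.6051 0.0043 0.0617] zmed/max 0.062 0.0672 rect [604.2   2.9] [23.1  8.7] 89.0
top beam 24 mean [0.5382 0.0033 0.0615] zmed/max 0.0606 0.069 rect [538.7   3.3] [20.8  8.8] 87.1
top beam 25 mean [0.4723 0.0052 0.0623] zmed/max 0.062 0.0683 rect [472.5   6.6] [ 9. 23.] 2.1
top fin 25 mean [0.6158 0.0031 0.0953] zmed/max 0.0948 0.1005 rect [616.3   2. ] [12.9 14.2] 0.9
top fin 28 mean [0.5494 0.0038 0.0959] zmed/max 0.0952 0.1013 rect [550.1   3.8] [12.  14.2] 0.6
top fin 28 mean [0.4833 0.0053 0.0933] zmed/max 0.0941 0.1023 rect [483.7   5.4] [14.8 12.5] 87.6
top cup 42 mean [ 0.615  -0.0174  0.0569] zmed/max 0.0577 0.0633 rect [616.3 -17.4] [25.  11.9] 0.4
top cup 47 mean [ 0.6107 -0.1635  0.0572] zmed/max 0.0571 0.0643 rect [ 611.9 -164.1] [15.9 25.2] 81.9
top cup 46 mean [ 0.5485 -0.0172  0.0576] zmed/max 0.0576 0.0642 rect [549.1 -16.9] [21.8 14.9] 1.5
top cup 47 mean [ 0.5449 -0.1619  0.0574] zmed/max 0.0576 0.0634 rect [ 545.3 -161.7] [16.5 22.3] 84.6
top 
[... 3804 characters left out ...]
max 0.0575 0.0671 rect [553. -91.] [119.6  23.4] 87.2
scene lever 60 mean [ 0.6761 -0.1191  0.0567] zmed/max 0.0569 0.0703 rect [ 674.9 -121.7] [62.3 12.6] 87.5
scene lever 18 mean [ 0.6711 -0.1759  0.042 ] zmed/max 0.041 0.0526 rect [ 670.7 -175.8] [10.9 21.7] 24.9
scene roller 160 mean [0.4333 0.2333 0.0277] zmed/max 0.0297 0.0402 rect [424.5 247.2] [ 41.3 147.7] 15.7
scene roller 132 mean [0.523  0.2455 0.0289] zmed/max 0.0297 0.0385 rect [517.5 250.2] [ 32.  135.7] 24.7
scene tray 1845 mean [ 0.5143 -0.3981  0.0118] zmed/max 0.0062 0.0429 rect [ 503.4 -391.6] [120.1 235.1] 84.9
scene traytop 251 mean [ 0.5232 -0.4034  0.0339] zmed/max 0.0337 0.0429 rect [ 516.8 -402. ] [100.5 203.6] 84.8
```

```bash
cat >> h.py <<'E'
YAW=np.deg2rad(-1.75); O=np.array([.5467,-.0895,0])
def F(x,y,z):  # frame mm -> world m
    c,s=np.cos(YAW),np.sin(YAW); return O+np.array([c*x-s*y,s*x+c*y,z])/1000
def plan(pts,s=None):
    """pts: list of (grasp point world, jaw angle deg). prints shift(mm) & rotvec in current tool axes, and max step count"""
    s=s or state(); p0=s['ee_pos']; R0=R.from_quat(s['tcp_rot'])
    for g,a in pts:
        z=np.array([0,0,-1.]); a=np.deg2rad(a); y=np.array([np.cos(a),np.sin(a),0])
        if R0.as_matrix()[:,1]@y<0: pass
        x=np.cross(y,z); Rt=R.from_matrix(np.stack([x,y,z],1)); t=np.array(g)+[0,0,.006]
        d=R0.inv().apply(t-p0)*1000; rv=(R0.inv()*Rt).as_rotvec()
        print(np.round(d,1).tolist(),np.round(rv,3).tolist(),"rows>=%.1f"%max(np.linalg.norm(d)/62.5,np.degrees(np.linalg.norm(rv))/10.7))
def show():
    s=state(); Rm=R.from_quat(s['tcp_rot']).as_matrix(); g=s['ee_pos']-[0,0,.006]
    c,sn=np.cos(YAW),np.sin(YAW); q=(g-O)*1000
    print("t",round(s['time'],2),"grasp",np.round(g,4),"frame",np.round([c*q[0]+sn*q[1],-sn*q[0]+c*q[1],q[2]],1),"jaw",round(np.degrees(np.arctan2(Rm[1,1],Rm[0,1])),1),"tilt",np.round(Rm[:2,2],4),"F",np.round(s['force'],1),"w",round(s['gripper_width'],4),"q",np.round(s['qpos'],2))
E
python3 - <<'E'
from h import *
show()
print(F(128,-2,150),F(128,-2,51))
plan([(F(128,-2,160),-1.75)])
E
```

```text
t 1.5 grasp [0.1822 0.5978 0.2503] frame [-385.3  675.9  250.3] jaw 73.0 tilt [ 0. -0.] F [-0.1 -0.1 -0.1] w 0.0854 q [-1.38  0.43  0.02  1.57 -0.01  1.13 -0.08]
[ 0.67457922 -0.095408    0.15      ] [ 0.67457922 -0.095408    0.051     ]
[-673.1, -519.5, 90.3] [-0.0, 0.0, 1.305] rows>=13.7
```

Call:
drive_tool --pt "-673 -519 90 0 0 1.305 0.4" --pt "-673 -519 90 0 0 1.305 0.4" --pt "-673 -519 90 0 0 1.305 0.4" --pt "-673 -519 90 0 0 1.305 0.4" --pt "-673 -519 90 0 0 1.305 0.4" --pt "-673 -519 90 0 0 1.305 0.4" --pt "-673 -519 90 0 0 1.305 0.4" --pt "-673 -519 90 0 0 1.305 0.4" --pt "-673 -519 90 0 0 1.305 0.4" --pt "-673 -519 90 0 0 1.305 0.4" --pt "-673 -519 90 0 0 1.305 0.4" --pt "-673 -519 90 0 0 1.305 0.4" --newtons 30

```text
time: 3.0
ee_pos: [0.6155, -0.0115, 0.1772]
tcp_rot: [0.717, 0.697, 0.0, 0.0]
force: [0.9, 0.7, 0.6]
gripper_width: 0.0512
```

```bash
python3 - <<'E'
from h import *
show()
plan([(F(128,-2,160),-1.75),(F(128,-2,53),-1.75)])
E
```

```text
t 3.0 grasp [ 0.6155 -0.0115  0.1712] frame [ 66.4  80.1 171.2] jaw -1.7 tilt [0.0005 0.0005] F [0.9 0.7 0.6] w 0.0512 q [-0.39  0.52  0.47  1.72 -0.28  0.97  0.16]
[-82.2, 61.5, 11.2] [0.0, -0.0, 0.001] rows>=1.7
[-82.2, 61.4, 118.2] [0.0, -0.0, 0.001] rows>=2.5
```

Call:
drive_tool --pt "-82 61 11 0 0 0 0.4" --pt "-82 61 11 0 0 0 0.4" --pt "-82 61 11 0 0 0 0.4" --pt "-82 61 11 0 0 0 0.4"

```text
time: 3.5
ee_pos: [0.6726, -0.093, 0.166]
tcp_rot: [0.718, 0.697, 0.0, -0.001]
force: [0.4, 0.2, 0.0]
gripper_width: 0.0512
```

```bash
python3 - <<'E'
from h import *
show()
plan([(F(128,-2,53),-1.75)])
im,d=get_image("scene"); cv2.imwrite("pics/s1.png",cv2.resize(im[120:320,220:480],None,fx=3,fy=3))
E
```

```text
t 3.5 grasp [ 0.6726 -0.093   0.16  ] frame [125.9   0.4 160. ] jaw -1.7 tilt [-0.0007  0.0009] F [0.4 0.2 0. ] w 0.0512 q [-0.22  0.63  0.46  1.56 -0.31  1.03  0.29]
[-2.5, 2.1, 107.0] [-0.001, -0.001, 0.001] rows>=1.7
```

View pics/s1.png

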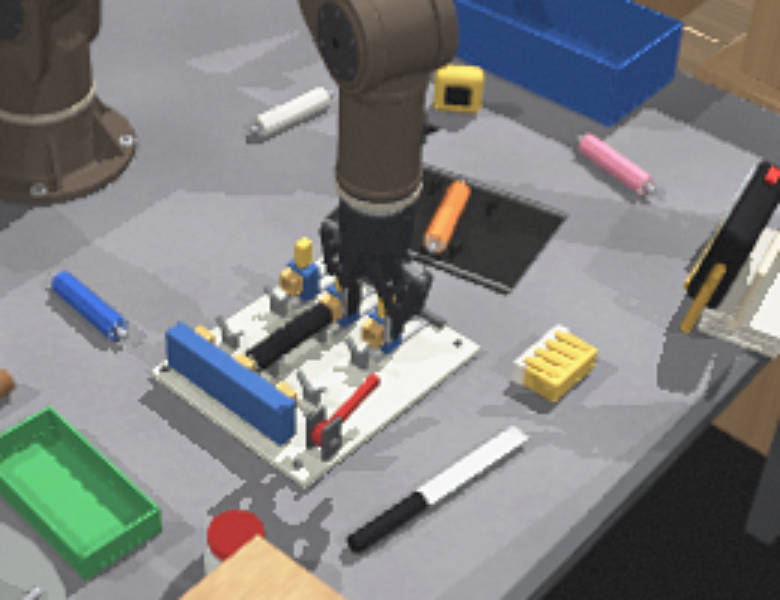

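Call:
drive_tool --pt "-2 2 40 0 0 0 0.4" --pt "-2 2 80 0 0 0 0.4" --pt "-2 2 107 0 0 0 0.4" --pt "-2 2 107 0 0 0 0.4" --pt "-2 2 107 0 0 0 1" --pt "-2 2 107 0 0 0 1" --pt "-2 2 107 0 0 0 1" --pt "-2 2 107 0 0 0 1" --pt "-2 2 107 0 0 0 1" --newtons 40

```text
time: 4.68
ee_pos: [0.6756, -0.0955, 0.0604]
tcp_rot: [0.717, 0.697, 0.001, 0.0]
force: [-0.8, 3.3, 6.0]
gripper_width: 0.0112
```

```bash
python3 - <<'E'
from h import *
show()
s=state()
# arc about hinge frame (128,-75,35): from current
c=F(128,-75,35)
for a in np.linspace(1.35,0,13)[1:]:
    g=F(128,-75+75*np.sin(a),35+75*np.cos(a)); plan([(g,-1.75)],s)
E
```

```text
t 4.67 grasp [ 0.6756 -0.0955  0.0544] frame [129.   -2.1  54.4] jaw -1.7 tilt [0.0018 0.0004] F [-0.8  3.3  6. ] w 0.0112 q [-0.19  0.75  0.41  1.63 -0.37  0.84  0.34]
[-2.1, -1.0, -5.2] [0.002, -0.0, 0.001] rows>=0.1
[-5.3, -1.0, -13.0] [0.002, -0.0, 0.001] rows>=0.2
[-9.3, -1.0, -20.3] [0.002, -0.0, 0.001] rows>=0.4
[-14.2, -1.0, -27.2] [0.002, -0.0, 0.001] rows>=0.5
[-19.8, -1.0, -33.5] [0.002, -0.0, 0.001] rows>=0.6
[-26.1, -1.0, -39.2] [0.002, -0.0, 0.001] rows>=0.8
[-32.9, -1.0, -44.1] [0.002, -0.0, 0.001] rows>=0.9
[-40.3, -1.0, -48.2] [0.002, -0.0, 0.001] rows>=1.0
[-48.1, -1.0, -51.4] [0.002, -0.0, 0.001] rows>=1.1
[-56.2, -1.0, -53.8] [0.002, -0.0, 0.001] rows>=1.2
[-64.5, -1.0, -55.2] [0.002, -0.0, 0.001] rows>=1.4
[-72.9, -1.0, -55.7] [0.002, -0.0, 0.001] rows>=1.5
```

Call:
drive_tool --pt "-2 0 -7 0 0 0 1" --pt "-5 0 -15 0 0 0 1" --pt "-9 0 -22 0 0 0 1" --pt "-14 0 -29 0 0 0 1" --pt "-20 0 -35 0 0 0 1" --pt "-26 0 -41 0 0 0 1" --pt "-33 0 -46 0 0 0 1" --pt "-40 0 -50 0 0 0 1" --pt "-48 0 -53 0 0 0 1" --pt "-56 0 -55 0 0 0 1" --pt "-65 0 -57 0 0 0 1" --pt "-74 0 -57 0 0 0 1"

```text
time: 6.18
ee_pos: [0.6735, -0.167, 0.1169]
tcp_rot: [0.717, 0.697, 0.002, -0.001]
force: [1.4, 7.8, 3.6]
gripper_width: 0.0115
```

```bash
python3 - <<'E'
from h import *
show()
im,d=get_image("scene"); cv2.imwrite("pics/s2.png",cv2.resize(im[120:320,220:480],None,fx=3,fy=3))
E
```

```text
t 6.17 grasp [ 0.6735 -0.167   0.1109] frame [129.1 -73.6 110.9] jaw -1.6 tilt [0.0011 0.0038] F [1.4 7.8 3.6] w 0.0115 q [-0.09  0.7   0.43  1.56 -0.34  0.96  0.42]
```

View pics/s2.png

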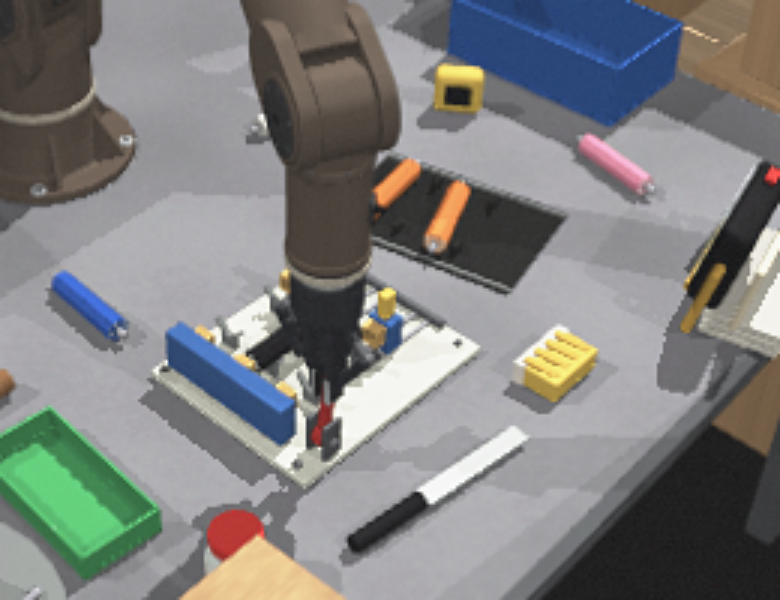

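Call:
drive_tool --pt "-3 0 0 0 0 0 1" --pt "-3 0 0 0 0 0 1" --pt "-3 0 0 0 0 0 0.45" --pt "-3 0 0 0 0 0 0.45" --pt "-3 0 0 0 0 0 0.45" --pt "-3 0 0 0 0 0 0.45" --pt "-3 0 -50 0 0 0 0.45" --pt "-3 0 -90 0 0 0 0.45"

```text
time: 7.22
ee_pos: [0.6725, -0.1731, 0.2077]
tcp_rot: [0.718, 0.696, -0.0, 0.0]
force: [0.7, -0.0, -0.3]
gripper_width: 0.0471
```

```bash
python3 - <<'E'
from h import *
show()
plan([(F(0,93,150),-1.75)])
im,d=get_image("scene"); cv2.imwrite("pics/s3.png",cv2.resize(im[120:320,220:480],None,fx=3,fy=3))
E
```

```text
t 7.22 grasp [ 0.6725 -0.1731  0.2017] frame [128.2 -79.7 201.7] jaw -1.7 tilt [-0.     -0.0004] F [ 0.7 -0.  -0.3] w 0.0471 q [-0.11  0.61  0.47  1.47 -0.29  1.13  0.38]
[172.8, -128.2, 51.6] [-0.0, 0.0, 0.0] rows>=3.5
```

View pics/s3.png

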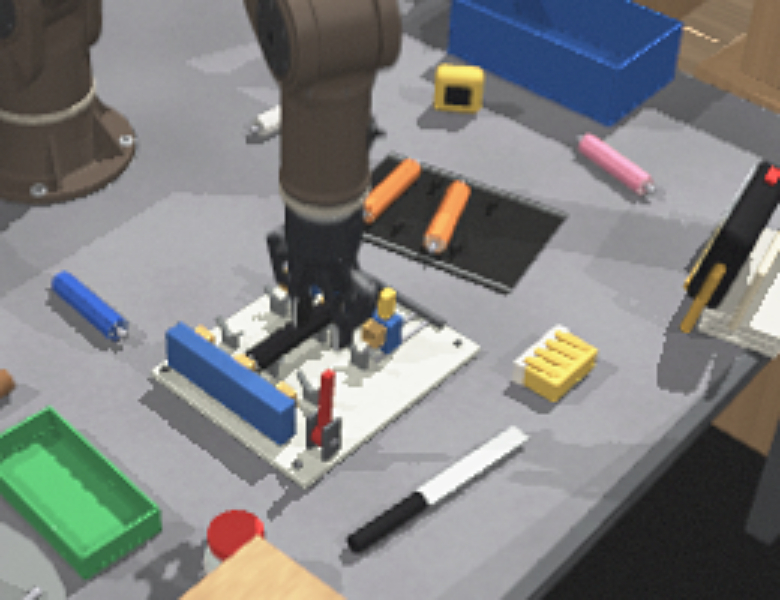

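Call:
drive_tool --pt "58 -43 40 0 0 0 0.45" --pt "115 -86 52 0 0 0 0.45" --pt "173 -128 52 0 0 0 0.45" --pt "173 -128 52 0 0 0 0.45" --pt "173 -128 52 0 0 0 0.45" --pt "173 -128 52 0 0 0 0.45"

```text
time: 8.02
ee_pos: [0.5503, 0.0033, 0.1546]
tcp_rot: [0.718, 0.696, 0.0, 0.001]
force: [0.1, -1.3, 0.7]
gripper_width: 0.0471
```

```bash
python3 - <<'E'
from h import *
show()
plan([(F(0,93,86),-1.75)])
im,d=get_image("top"); P=cloud("top",d); hsv=cv2.cvtColor(im,cv2.COLOR_BGR2HSV)
crop(im,200,420,130,260,3.6,"pics/t4.png")
m=((hsv[...,0]<6)|(hsv[...,0]>174))&(hsv[...,1]>150)&(P[...,0]>.6)&(P[...,0]<.72)&(P[...,1]>-.28)&(P[...,1]<0)
q=P[m]; print(np.round(q[np.argsort(-q[:,2])][:10],3), np.round(q.mean(0),3))
E
```

```text
t 8.03 grasp [0.5503 0.0033 0.1486] frame [  0.8  92.9 148.6] jaw -1.7 tilt [ 0.001  -0.0004] F [ 0.1 -1.3  0.7] w 0.0471 q [-0.44  0.45  0.46  1.91 -0.26  0.85  0.13]
[0.1, -0.8, 62.6] [0.001, 0.0, 0.0] rows>=1.0
[[ 0.67  -0.169  0.128]
 [ 0.676 -0.164  0.126]
 [ 0.673 -0.164  0.125]
 [ 0.673 -0.158  0.124]
 [ 0.671 -0.161  0.123]
 [ 0.668 -0.167  0.123]
 [ 0.674 -0.167  0.122]
 [ 0.671 -0.167  0.122]
 [ 0.677 -0.161  0.122]
 [ 0.674 -0.162  0.121]] [ 0.671 -0.164  0.086]
```

View pics/t4.png

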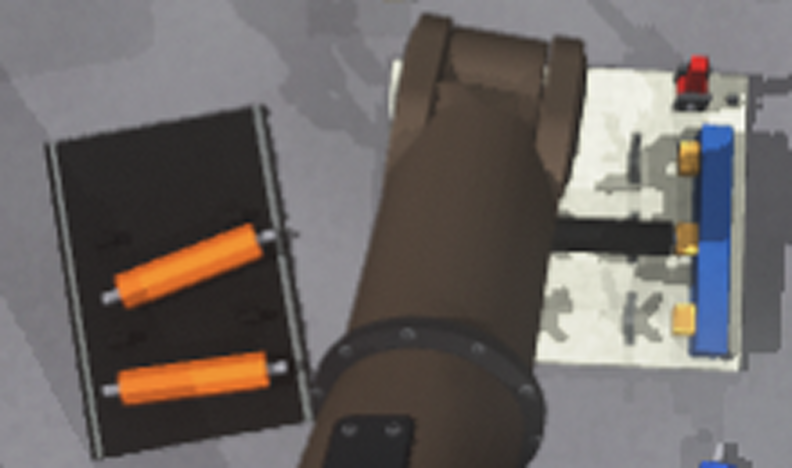

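Call:
drive_tool --pt "0 -1 40 0 0 0 0.45" --pt "0 -1 62 0 0 0 0.45" --pt "0 -1 62 0 0 0 0.45" --pt "0 -1 62 0 0 0 1" --pt "0 -1 62 0 0 0 1" --pt "0 -1 62 0 0 0 1" --pt "0 -1 62 0 0 0 1" --newtons 40

```text
time: 8.95
ee_pos: [0.5501, 0.0036, 0.0935]
tcp_rot: [0.718, 0.696, 0.001, 0.001]
force: [2.1, -2.1, 7.5]
gripper_width: 0.0134
```

```bash
python3 - <<'E'
from h import *
show()
E
```

```text
t 8.95 grasp [0.5501 0.0036 0.0875] frame [ 0.5 93.1 87.5] jaw -1.7 tilt [ 0.003  -0.0001] F [ 2.1 -2.1  7.5] w 0.0134 q [-0.4   0.53  0.42  1.96 -0.32  0.71  0.17]
```

Call:
drive_tool --pt "10 0 0 0 0 0 1" --pt "20 0 0 0 0 0 1" --pt "30 0 0 0 0 0 1" --pt "40 0 0 0 0 0 1" --pt "46 0 0 0 0 0 1" --pt "50 0 0 0 0 0 1" --pt "50 0 0 0 0 0 1"

```text
time: 9.82
ee_pos: [0.5513, 0.0495, 0.0934]
tcp_rot: [0.719, 0.695, -0.001, 0.003]
force: [1.9, -15.3, 8.7]
gripper_width: 0.0131
```

```bash
python3 - <<'E'
from h import *
show()
E
```

```text
t 9.82 grasp [0.5513 0.0495 0.0874] frame [  0.4 139.1  87.4] jaw -1.9 tilt [ 0.0027 -0.0045] F [  1.9 -15.3   8.7] w 0.0131 q [-0.49  0.54  0.42  1.95 -0.32  0.72  0.09]
```

Call:
drive_tool --pt "-4 0 0 0 0 0 0.45" --pt "-4 0 0 0 0 0 0.45" --pt "-4 0 0 0 0 0 0.45" --pt "-4 0 -30 0 0 0 0.45" --pt "-4 0 -55 0 0 0 0.45" --pt "-60 0 -55 0 0 0 0.45" --pt "-120 0 -55 0 0 0 0.45" --pt "-139 0 -55 0 0 0 0.45" --pt "-139 0 -55 0 0 0 0.45" --pt "-139 0 -55 0 0 0 0.45"

```text
time: 11.08
ee_pos: [0.5462, -0.0828, 0.147]
tcp_rot: [0.717, 0.697, 0.0, -0.001]
force: [-0.6, -0.0, -0.2]
gripper_width: 0.0468
```

```bash
python3 - <<'E'
from h import *
show()
plan([(F(0,0,54),-1.75)])
E
```

```text
t 11.07 grasp [ 0.5462 -0.0828  0.141 ] frame [ -0.7   6.7 141. ] jaw -1.6 tilt [-0.0005  0.0012] F [-0.6 -0.  -0.2] w 0.0468 q [-0.29  0.46  0.47  1.91 -0.28  0.84  0.3 ]
[-6.8, 0.7, 87.0] [-0.001, -0.001, 0.003] rows>=1.4
```

Call:
drive_tool --pt "-7 1 40 0 0 0 0.45" --pt "-7 1 70 0 0 0 0.45" --pt "-7 1 87 0 0 0 0.45" --pt "-7 1 87 0 0 0 0.45" --pt "-7 1 87 0 0 0 1" --pt "-7 1 87 0 0 0 1" --pt "-7 1 87 0 0 0 1" --newtons 40

```text
time: 11.95
ee_pos: [0.5476, -0.0918, 0.0614]
tcp_rot: [0.718, 0.696, 0.001, 0.0]
force: [-2.3, 2.0, 7.0]
gripper_width: 0.0272
```

```bash
python3 - <<'E'
from h import *
show()
E
```

```text
t 11.95 grasp [ 0.5476 -0.0918  0.0554] frame [ 0.9 -2.2 55.4] jaw -1.7 tilt [0.0018 0.0005] F [-2.3  2.   7. ] w 0.0272 q [-0.21  0.59  0.4   1.96 -0.36  0.66  0.39]
```

Call:
drive_tool --pt "5 0 0 0 0 0 1" --pt "10 0 0 0 0 0 1" --pt "15 0 0 0 0 0 1" --pt "19 0 0 0 0 0 1" --pt "19 0 0 0 0 0 1" --pt "19 0 -5 0 0 0 1" --pt "19 0 -10 0 0 0 1" --pt "19 0 -15 0 0 0 1"

```text
time: 12.95
ee_pos: [0.5475, -0.0727, 0.0757]
tcp_rot: [0.718, 0.697, 0.0, -0.0]
force: [-0.3, -0.7, -1.4]
gripper_width: 0.0271
```

```bash
python3 - <<'E'
from h import *
show()
im,d=get_image("scene"); cv2.imwrite("pics/s5.png",cv2.resize(im[120:320,220:480],None,fx=3,fy=3))
E
```

```text
t 12.95 grasp [ 0.5475 -0.0727  0.0697] frame [ 0.3 16.8 69.7] jaw -1.7 tilt [0.0001 0.0003] F [-0.3 -0.7 -1.4] w 0.0271 q [-0.26  0.56  0.42  1.96 -0.35  0.69  0.34]
```

View pics/s5.png

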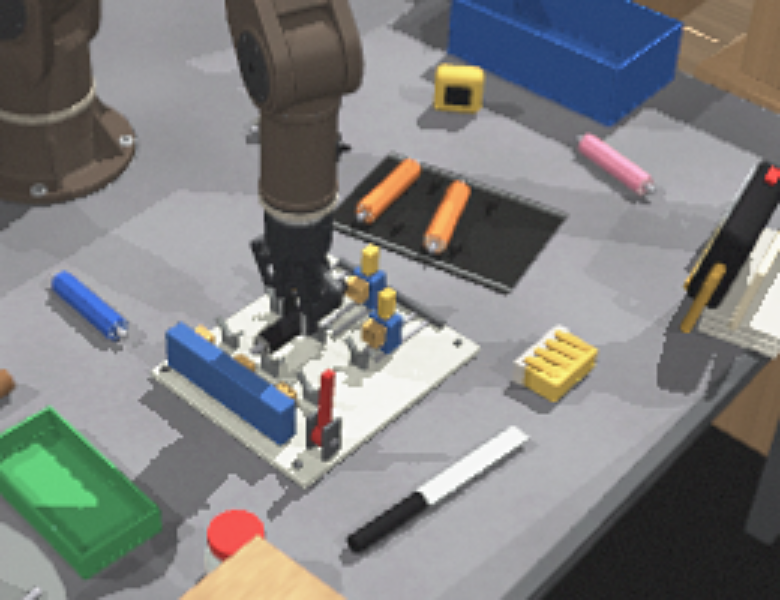

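Call:
drive_tool --pt "0 0 -40 0 0 0 1" --pt "0 0 -80 0 0 0 1" --pt "0 0 -80 0 0 0 1"

```text
time: 13.38
ee_pos: [0.5493, -0.0732, 0.1582]
tcp_rot: [0.718, 0.696, 0.002, 0.002]
force: [-0.4, 0.3, -2.0]
gripper_width: 0.027
```

```bash
python3 - <<'E'
from h import *
show()
T=np.array([.517,-.402,0])
plan([(T+[0,0,.15],84.4),(T+[0,0,.03],84.4)])
E
```

```text
t 13.38 grasp [ 0.5493 -0.0732  0.1522] frame [  2.1  16.3 152.2] jaw -1.7 tilt [0.0055 0.0002] F [-0.4  0.3 -2. ] w 0.027 q [-0.32  0.45  0.49  1.9  -0.27  0.85  0.28]
[-329.6, -22.4, 1.9] [0.005, 0.004, -1.503] rows>=8.0
[-329.6, -23.1, 121.9] [0.005, 0.004, -1.503] rows>=8.0
```

Call:
drive_tool --pt "-41 -3 -10 0 0 0 1" --pt "-82 -6 -10 0 0 0 1" --pt "-123 -8 -10 0 0 -0.18 1" --pt "-164 -11 -10 0 0 -0.36 1" --pt "-205 -14 -10 0 0 -0.54 1" --pt "-246 -17 -10 0 0 -0.72 1" --pt "-287 -20 0 0 0 -0.9 1" --pt "-329 -22 0 0 0 -1.08 1" --pt "-329 -22 0 0 0 -1.26 1" --pt "-329 -22 0 0 0 -1.44 1" --pt "-329 -22 0 0 0 -1.503 1" --pt "-329 -22 0 0 0 -1.503 1"

```text
time: 14.88
ee_pos: [0.5151, -0.4008, 0.1541]
tcp_rot: [0.049, 0.999, 0.001, -0.001]
force: [0.2, -0.4, -1.4]
gripper_width: 0.0273
```

```bash
python3 - <<'E'
from h import *
show()
T=np.array([.517,-.402,0])
plan([(T+[0,0,.03],84.4)])
E
```

```text
t 14.88 grasp [ 0.5151 -0.4008  0.1481] frame [ -22.1 -312.1  148.1] jaw 84.4 tilt [-0.0011  0.0015] F [ 0.2 -0.4 -1.4] w 0.0273 q [ 0.51  0.57  0.11  1.62 -0.07  0.96  2.11]
[-2.2, -1.2, 118.1] [0.001, -0.001, -0.001] rows>=1.9
```

Call:
drive_tool --pt "-2 -1 40 0 0 0 1" --pt "-2 -1 80 0 0 0 1" --pt "-2 -1 105 0 0 0 1" --pt "-2 -1 118 0 0 0 1" --pt "-2 -1 118 0 0 0 1"

```text
time: 15.5
ee_pos: [0.5171, -0.402, 0.0365]
tcp_rot: [0.049, 0.999, 0.0, -0.001]
force: [0.4, -0.8, -0.4]
gripper_width: 0.0271
```

```bash
python3 - <<'E'
from h import *
show()
im,d=get_image("scene"); cv2.imwrite("pics/s6.png",cv2.resize(im[180:320,170:360],None,fx=4,fy=4))
E
```

```text
t 15.5 grasp [ 0.5171 -0.402   0.0305] frame [ -20.1 -313.3   30.5] jaw 84.4 tilt [-0.0013  0.001 ] F [ 0.4 -0.8 -0.4] w 0.0271 q [ 0.52  0.71  0.09  1.69 -0.09  0.74  2.12]
```

View pics/s6.png

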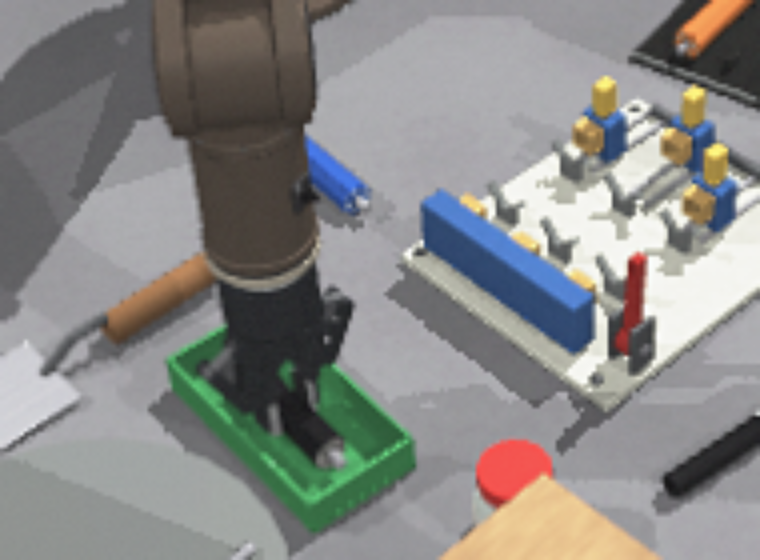

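Call:
drive_tool --pt "0 0 1 0 0 0 0.5" --pt "0 0 1 0 0 0 0.5" --pt "0 0 1 0 0 0 0.5" --pt "0 0 1 0 0 0 0.5" --pt "0 0 -40 0 0 0 0.5" --pt "0 0 -80 0 0 0 0.5" --pt "0 0 -120 0 0 0 0.5" --pt "0 0 -130 0 0 0 0.5" --newtons 25

```text
time: 16.55
ee_pos: [0.5186, -0.4034, 0.1705]
tcp_rot: [0.049, 0.999, -0.001, 0.002]
force: [-0.7, 0.2, -0.2]
gripper_width: 0.0426
```

```bash
python3 - <<'E'
from h import *
show()
im,d=get_image("scene"); cv2.imwrite("pics/s7.png",cv2.resize(im[140:320,170:410],None,fx=3.2,fy=3.2))
for n in ("scene","top"):
    im,d=get_image(n); P=cloud(n,d); hsv=cv2.cvtColor(im,cv2.COLOR_BGR2HSV); H,S,V=[hsv[...,i].astype(int) for i in range(3)]
    x,y,z=P[...,0],P[...,1],P[...,2]
    m=(x>.3)&(x<.75)&(y>.08)&(y<.45)&(H>5)&(H<18)&(S>150)
    k,lab,st,_=cv2.connectedComponentsWithStats(m.astype(np.uint8))
    for i in range(1,k):
        if st[i,4]<40: continue
        q=P[lab==i]; q2=q[q[:,2]>.027]; u,s_,vt=np.linalg.svd(q2[:,:2]-q2[:,:2].mean(0)); e=vt[0]*np.sign(vt[0][1])
        pr=(q2[:,:2]-q2[:,:2].mean(0))@e; pc=(q2[:,:2]-q2[:,:2].mean(0))@np.array([e[1],-e[0]])
        mid=q2[:,:2].mean(0)+e*(pr.max()+pr.min())/2+np.array([e[1],-e[0]])*np.median(pc)
        print(n,len(q2),"mean",np.round(q2.mean(0),4),"mid",np.round(mid,4),"jaw",np.round(np.degrees(np.arctan2(-e[0],e[1])),1),"len",np.round(np.ptp(pr),3))
plan([(F(-66,93,150),-1.75)])
E
```

```text
t 16.55 grasp [ 0.5186 -0.4034  0.1645] frame [ -18.5 -314.6  164.5] jaw 84.4 tilt [ 0.0041 -0.0027] F [-0.7  0.2 -0.2] w 0.0426 q [ 0.51  0.56  0.11  1.6  -0.07  0.98  2.11]
scene 103 mean [0.4314 0.2326 0.0326] mid [0.432 0.23 ] jaw 7.6 len 0.127
scene 109 mean [0.5233 0.2402 0.0321] mid [0.5219 0.2432] jaw 23.3 len 0.123
top 262 mean [0.5194 0.2457 0.0315] mid [0.5198 0.2445] jaw 23.2 len 0.118
top 263 mean [0.4277 0.2355 0.0314] mid [0.4274 0.2372] jaw 8.5 len 0.118
[73.4, 402.5, 11.1] [0.0, -0.0, 1.504] rows>=8.1
```

View pics/s7.png

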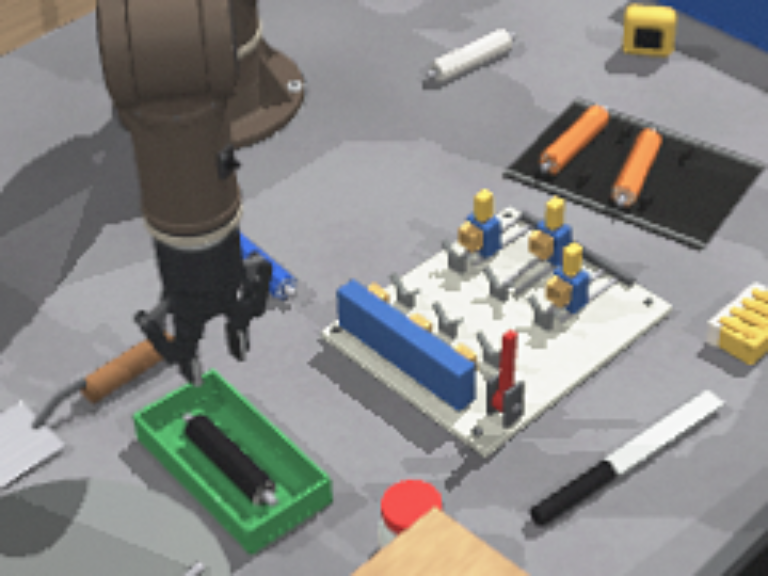

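```bash
python3 - <<'E'
from h import *
p=proj("scene",[F(128,-75,35),F(128,-75,125),F(128,-75+90*np.sin(.1),35+90*np.cos(.1))]); print((p-[170,140])*3.2)
p=proj("top",[F(128,-75,35),F(128,-75,125)]); print(p)
im,d=get_image("top");crop(im,370,410,140,180,12,"pics/t8.png")
print((p-[370,140])*12)
E
```

```text
[[503.26466801 397.88256567]
 [504.51537353 334.04260166]
 [510.83272449 329.83148567]]
[[391.72368581 154.51865841]
 [395.59968857 147.31397581]]
[[260.6842297  174.22390089]
 [307.19626289  87.76770969]]
```

View pics/t8.png

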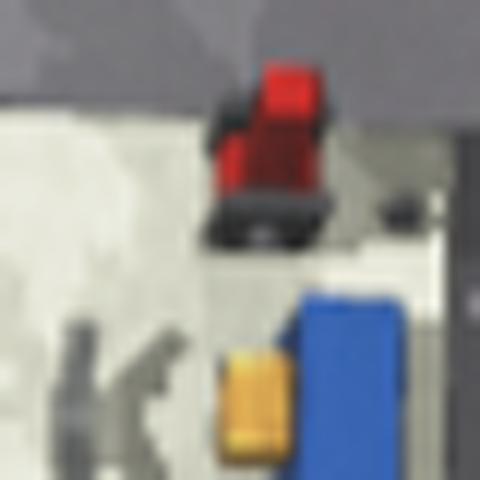

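Call:
drive_tool --pt "10 40 0 0 0 0.15 0.45" --pt "18 80 0 0 0 0.33 0.45" --pt "25 130 5 0 0 0.5 0.45" --pt "35 180 5 0 0 0.68 0.45" --pt "45 230 11 0 0 0.86 0.45" --pt "55 290 11 0 0 1.04 0.45" --pt "65 350 11 0 0 1.22 0.45" --pt "73 403 11 0 0 1.4 0.45" --pt "73 403 11 0 0 1.504 0.45" --pt "73 403 11 0 0 1.504 0.45" --pt "73 403 11 0 0 1.504 0.45"

```text
time: 18.12
ee_pos: [0.4838, 0.0048, 0.1558]
tcp_rot: [0.718, 0.697, -0.001, -0.0]
force: [-0.1, -1.2, -0.1]
gripper_width: 0.0466
```

```bash
python3 - <<'E'
from h import *
show()
plan([(F(-66,93,86),-1.75)])
E
```

```text
t 18.12 grasp [0.4838 0.0048 0.1498] frame [-65.8  92.4 149.8] jaw -1.7 tilt [-0.0011 -0.0007] F [-0.1 -1.2 -0.1] w 0.0466 q [-0.46  0.34  0.43  2.06 -0.2   0.78  0.06]
[0.7, -0.2, 63.8] [-0.001, 0.001, 0.001] rows>=1.0
```

Call:
drive_tool --pt "1 0 40 0 0 0 0.45" --pt "1 0 63 0 0 0 0.45" --pt "1 0 63 0 0 0 0.45" --pt "1 0 63 0 0 0 1" --pt "1 0 63 0 0 0 1" --pt "1 0 63 0 0 0 1" --pt "1 0 63 0 0 0 1" --newtons 40

```text
time: 19.0
ee_pos: [0.4843, 0.0065, 0.0944]
tcp_rot: [0.718, 0.696, 0.0, 0.0]
force: [-2.1, -0.7, 6.0]
gripper_width: 0.0135
```

Call:
drive_tool --pt "10 0 0 0 0 0 1" --pt "20 0 0 0 0 0 1" --pt "30 0 0 0 0 0 1" --pt "40 0 0 0 0 0 1" --pt "46 0 0 0 0 0 1" --pt "50 0 0 0 0 0 1" --pt "50 0 0 0 0 0 1"

```text
time: 19.88
ee_pos: [0.4855, 0.0526, 0.0943]
tcp_rot: [0.719, 0.695, -0.001, 0.002]
force: [-5.2, -18.5, 10.6]
gripper_width: 0.0133
```

```bash
python3 - <<'E'
from h import *
show()
E
```

```text
t 19.88 grasp [0.4855 0.0526 0.0883] frame [-65.5 140.2  88.3] jaw -2.0 tilt [ 0.0003 -0.0039] F [ -5.2 -18.5  10.6] w 0.0133 q [-0.51  0.45  0.39  2.1  -0.27  0.64  0.02]
```

Now release the fin and go above roller B (the one at 0.428, 0.236).

Call:
drive_tool --pt "-4 0 0 0 0 0 0.45" --pt "-4 0 0 0 0 0 0.45" --pt "-4 0 0 0 0 0 0.45" --pt "-4 0 -30 0 0 0 0.45" --pt "-4 0 -60 0 0 0 0.45" --newtons 25

```text
time: 20.5
ee_pos: [0.4854, 0.0532, 0.1539]
tcp_rot: [0.718, 0.696, -0.0, -0.0]
force: [1.4, -0.3, 0.1]
gripper_width: 0.0471
```

```bash
cat >> h.py <<'E'
def rollers():
  for n in ("scene","top"):
    im,d=get_image(n); P=cloud(n,d); hsv=cv2.cvtColor(im,cv2.COLOR_BGR2HSV); H,S,V=[hsv[...,i].astype(int) for i in range(3)]
    x,y,z=P[...,0],P[...,1],P[...,2]
    m=(x>.3)&(x<.75)&(y>-.25)&(y<.45)&(H>5)&(H<18)&(S>150)&(z<.075)
    k,lab,st,_=cv2.connectedComponentsWithStats(m.astype(np.uint8))
    for i in range(1,k):
        if st[i,4]<60: continue
        q=P[lab==i]; q2=q[q[:,2]>np.percentile(q[:,2],40)]; u,s_,vt=np.linalg.svd(q2[:,:2]-q2[:,:2].mean(0)); e=vt[0]*np.sign(vt[0][1])
        pr=(q2[:,:2]-q2[:,:2].mean(0))@e; pc=(q2[:,:2]-q2[:,:2].mean(0))@np.array([e[1],-e[0]])
        mid=q2[:,:2].mean(0)+e*(pr.max()+pr.min())/2+np.array([e[1],-e[0]])*np.median(pc)
        print(n,len(q2),"mean",np.round(q2.mean(0),4),"mid",np.round(mid,4),"jaw",np.round(np.degrees(np.arctan2(-e[0],e[1])),1),"len",np.round(np.ptp(pr),3))
E
python3 - <<'E'
from h import *
show()
rollers()
plan([([.4275,.237,.12],8.5)])
E
```

```text
t 20.5 grasp [0.4854 0.0532 0.1479] frame [-65.6 140.8 147.9] jaw -1.7 tilt [-0.0008 -0.0001] F [ 1.4 -0.3  0.1] w 0.0471 q [-0.56  0.35  0.43  2.05 -0.21  0.78 -0.03]
scene 88 mean [0.4314 0.237  0.0311] mid [0.4334 0.2347] jaw 9.6 len 0.118
scene 69 mean [0.5213 0.2447 0.0323] mid [0.5231 0.2486] jaw 24.7 len 0.127
top 261 mean [0.5204 0.2448 0.0315] mid [0.5208 0.2447] jaw 22.8 len 0.118
top 263 mean [0.4276 0.2353 0.0316] mid [0.4273 0.2371] jaw 8.2 len 0.119
[181.6, -65.6, 29.9] [0.005, -0.001, -0.179] rows>=3.1
```

Call:
drive_tool --pt "60 -22 10 0 0 -0.09 0.45" --pt "121 -44 20 0 0 -0.179 0.45" --pt "182 -65 30 0 0 -0.179 0.45" --pt "182 -65 30 0 0 -0.179 0.45" --pt "182 -65 30 0 0 -0.179 0.45"

```text
time: 21.22
ee_pos: [0.4258, 0.237, 0.1228]
tcp_rot: [0.652, 0.758, -0.0, -0.0]
force: [-0.8, -0.2, -0.0]
gripper_width: 0.0467
```

```bash
python3 - <<'E'
from h import *
show()
plan([([.4285,.237,.027],8.5)])
E
```

```text
t 21.23 grasp [0.4258 0.237  0.1168] frame [-130.8  322.7  116.8] jaw 8.6 tilt [-0.0007 -0.0006] F [-0.8 -0.2 -0. ] w 0.0467 q [-0.87  0.39  0.33  2.08 -0.19  0.7  -0.27]
[-0.4, 2.7, 89.8] [-0.001, 0.001, 0.001] rows>=1.4
```

Call:
drive_tool --pt "0 2 40 0 0 0 0.45" --pt "0 2 75 0 0 0 0.45" --pt "0 2 89 0 0 0 0.45" --pt "0 2 89 0 0 0 0.45" --pt "0 2 89 0 0 0 1" --pt "0 2 89 0 0 0 1" --pt "0 2 89 0 0 0 1" --pt "0 2 89 0 0 0 1" --newtons 28

```text
time: 22.22
ee_pos: [0.4291, 0.237, 0.0355]
tcp_rot: [0.653, 0.757, 0.001, 0.0]
force: [-0.3, -2.9, 8.0]
gripper_width: 0.0272
```

```bash
python3 - <<'E'
from h import *
show()
E
```

```text
t 22.23 grasp [0.4291 0.237  0.0295] frame [-127.5  322.8   29.5] jaw 8.5 tilt [0.0018 0.001 ] F [-0.3 -2.9  8. ] w 0.0272 q [-0.81  0.54  0.26  2.13 -0.28  0.5  -0.19]
```

Call:
drive_tool --pt "0 0 -20 0 0 0 1" --pt "0 0 -50 0 0 0 1" --pt "0 0 -80 0 0 0 1" --pt "0 0 -100 0 0 0 1" --pt "0 0 -110 0 0 0 1"

```text
time: 22.85
ee_pos: [0.4286, 0.2374, 0.1457]
tcp_rot: [0.653, 0.758, 0.001, 0.0]
force: [0.4, -0.7, -2.3]
gripper_width: 0.0274
```

```bash
python3 - <<'E'
from h import *
show()
for n in ("scene","top"):
    im,d=get_image(n); cv2.imwrite(f"pics/{n}9.png",cv2.resize(im[100:300,180:440],None,fx=3,fy=3))
plan([(F(-66,18,135),-1.75),(F(-66,18,56),-1.75)])
E
```

```text
t 22.85 grasp [0.4286 0.2374 0.1397] frame [-128.1  323.2  139.7] jaw 8.5 tilt [0.0015 0.0015] F [ 0.4 -0.7 -2.3] w 0.0274 q [-0.89  0.36  0.36  2.05 -0.18  0.76 -0.28]
[-311.3, 6.8, 3.9] [0.001, -0.001, 0.179] rows>=5.0
[-311.4, 6.6, 82.9] [0.001, -0.001, 0.179] rows>=5.2
```

View pics/scene9.png

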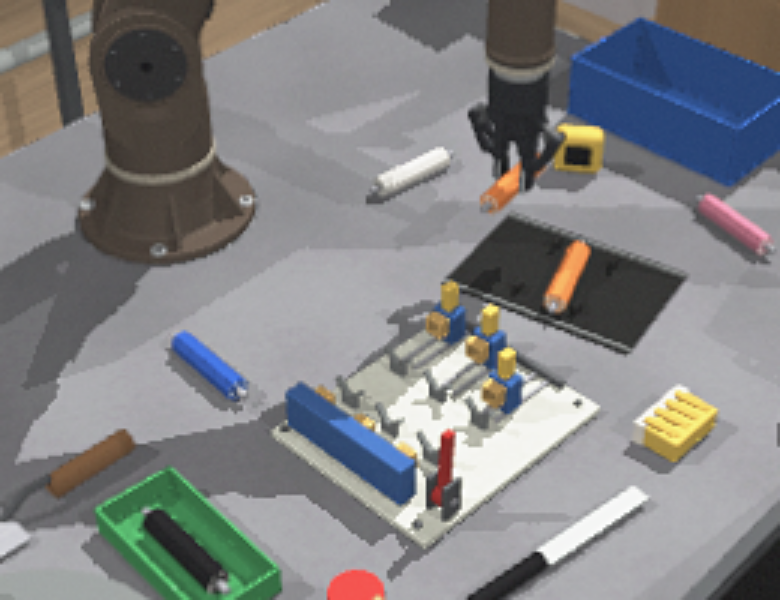

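View pics/top9.png

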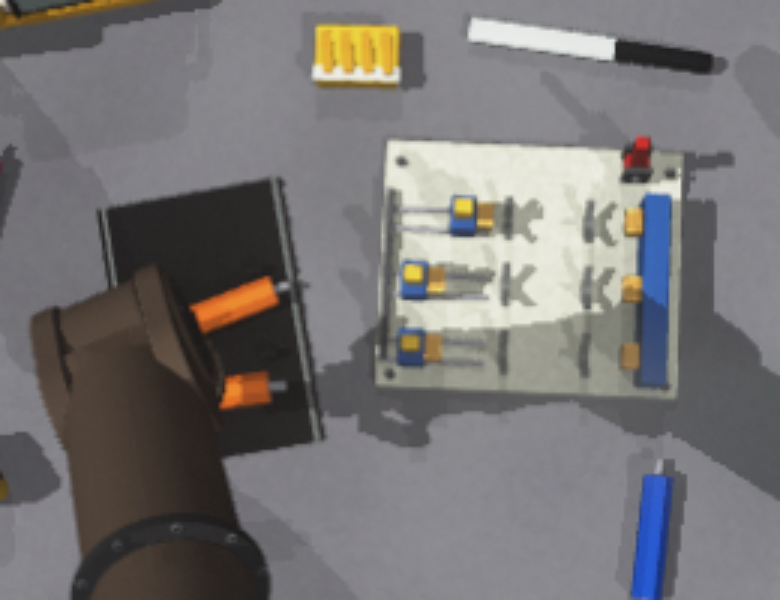

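Call:
drive_tool --pt "-50 1 -12 0 0 0.05 1" --pt "-105 2 -12 0 0 0.1 1" --pt "-160 3 -12 0 0 0.15 1" --pt "-210 4 -12 0 0 0.179 1" --pt "-260 5 -12 0 0 0.179 1" --pt "-309 7 -12 0 0 0.179 1" --pt "-309 7 -5 0 0 0.179 1" --pt "-309 7 0 0 0 0.179 1" --pt "-309 7 0 0 0 0.179 1"

```text
time: 24.08
ee_pos: [0.4801, -0.0662, 0.1434]
tcp_rot: [0.717, 0.697, -0.001, -0.001]
force: [-0.4, 0.6, -2.2]
gripper_width: 0.0272
```

```bash
python3 - <<'E'
from h import *
show()
for n in ("scene","top"):
    im,d=get_image(n); cv2.imwrite(f"pics/{n}10.png",cv2.resize(im[130:290,240:440],None,fx=4,fy=3.75))
plan([(F(-66,20,59),-1.75)])
E
```

```text
t 24.07 grasp [ 0.4801 -0.0662  0.1374] frame [-67.3  21.2 137.4] jaw -1.7 tilt [-0.002   0.0004] F [-0.4  0.6 -2.2] w 0.0272 q [-0.34  0.37  0.47  2.07 -0.24  0.76  0.25]
[-1.1, 0.8, 79.1] [-0.001, -0.0, 0.001] rows>=1.3
```

View pics/scene10.png

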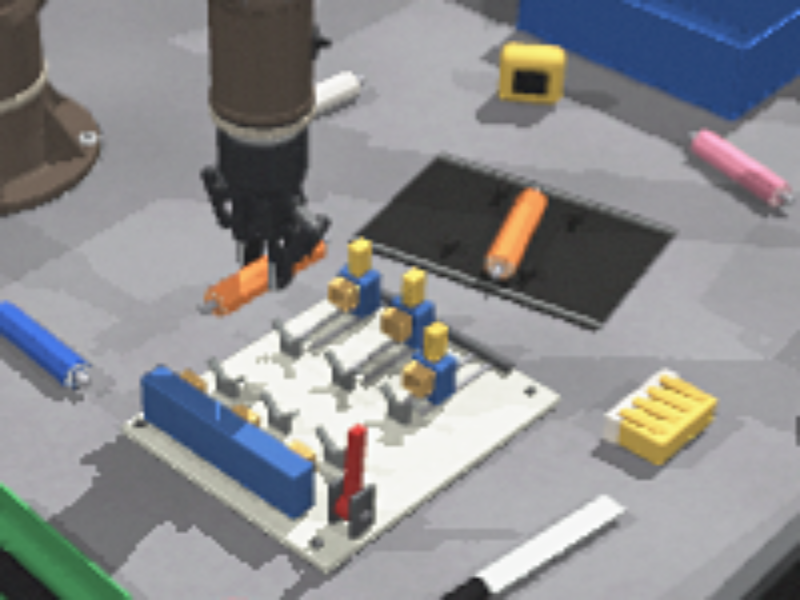

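Call:
drive_tool --pt "-1 1 35 0 0 0 1" --pt "-1 1 60 0 0 0 1" --pt "-1 1 72 0 0 0 1" --pt "-1 1 78 0 0 0 1" --pt "-1 1 78 0 0 0 1"

```text
time: 24.8
ee_pos: [0.482, -0.0685, 0.0666]
tcp_rot: [0.718, 0.696, 0.0, 0.0]
force: [-0.2, -0.6, -2.1]
gripper_width: 0.0271
```

```bash
python3 - <<'E'
from h import *
show()
for n in ("scene",):
    im,d=get_image(n); cv2.imwrite(f"pics/{n}11.png",cv2.resize(im[130:290,240:440],None,fx=4,fy=3.75))
E
```

```text
t 24.8 grasp [ 0.482  -0.0685  0.0606] frame [-65.3  19.   60.6] jaw -1.8 tilt [0.0004 0.0001] F [-0.2 -0.6 -2.1] w 0.0271 q [-0.26  0.5   0.4   2.13 -0.34  0.58  0.35]
```

View pics/scene11.png

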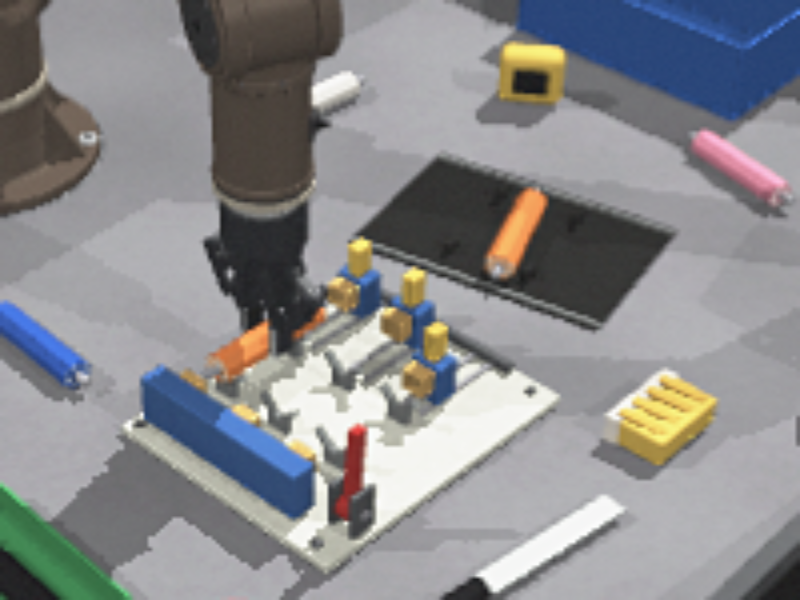

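Call:
drive_tool --pt "0 0 2 0 0 0 1" --pt "0 0 4 0 0 0 1" --pt "0 0 4 0 0 0 1"

```text
time: 25.22
ee_pos: [0.4822, -0.0686, 0.0633]
tcp_rot: [0.718, 0.696, 0.001, 0.0]
force: [-3.4, 0.8, 13.5]
gripper_width: 0.0272
```

```bash
python3 - <<'E'
from h import *
show()
E
```

```text
t 25.23 grasp [ 0.4822 -0.0686  0.0573] frame [-65.1  18.9  57.3] jaw -1.8 tilt [0.0013 0.0006] F [-3.4  0.8 13.5] w 0.0272 q [-0.26  0.5   0.39  2.13 -0.35  0.57  0.35]
```

Seated at the expected height. Release and lift.

Call:
drive_tool --pt "0 0 -1 0 0 0 0.5" --pt "0 0 -1 0 0 0 0.5" --pt "0 0 -1 0 0 0 0.5" --pt "0 0 -1 0 0 0 0.5" --pt "0 0 -40 0 0 0 0.5" --pt "0 0 -80 0 0 0 0.5" --pt "0 0 -95 0 0 0 0.5"

```text
time: 26.1
ee_pos: [0.4826, -0.0688, 0.1592]
tcp_rot: [0.718, 0.696, 0.001, 0.001]
force: [0.3, 0.5, 0.2]
gripper_width: 0.0423
```

```bash
python3 - <<'E'
from h import *
show()
rollers()
im,d=get_image("scene"); cv2.imwrite(f"pics/scene12.png",cv2.resize(im[130:290,240:440],None,fx=4,fy=3.75))
plan([(F(-66,136,150),-1.75)])
E
```

```text
t 26.1 grasp [ 0.4826 -0.0688  0.1532] frame [-64.7  18.8 153.2] jaw -1.8 tilt [0.0028 0.0002] F [0.3 0.5 0.2] w 0.0423 q [-0.35  0.35  0.5   2.05 -0.23  0.79  0.25]
scene 68 mean [0.5224 0.2465 0.0327] mid [0.5268 0.2427] jaw 25.6 len 0.128
scene 109 mean [ 0.4885 -0.0704  0.0592] mid [ 0.489  -0.0725] jaw -1.8 len 0.12
top 259 mean [0.5207 0.2439 0.0318] mid [0.5202 0.2445] jaw 22.8 len 0.118
[116.9, -0.5, 1.3] [0.001, -0.0, -0.0] rows>=1.9
```

View pics/scene12.png

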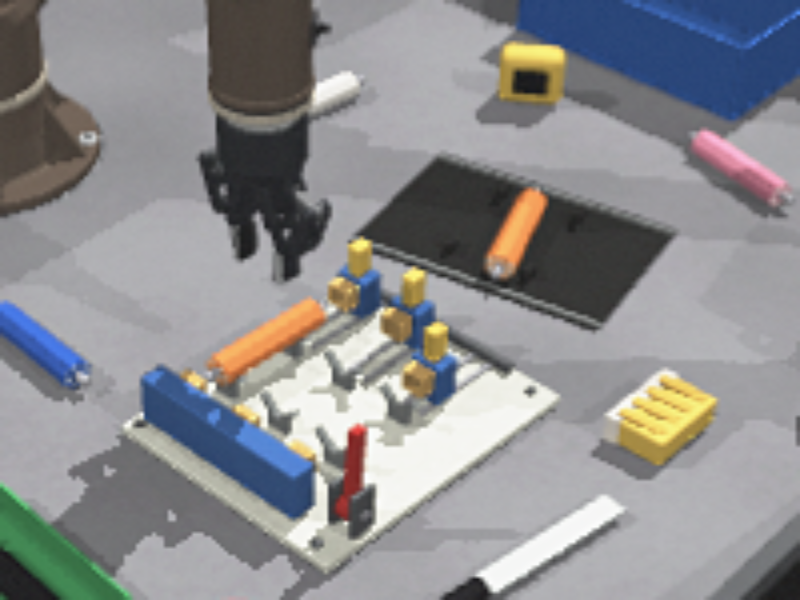

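Call:
drive_tool --pt "60 0 1 0 0 0 0.45" --pt "119 -1 1 0 0 0 0.45" --pt "119 -1 1 0 0 0 0.45" --pt "119 -1 1 0 0 0 0.45" --pt "119 -1 40 0 0 0 0.45" --pt "119 -1 65 0 0 0 0.45" --pt "119 -1 65 0 0 0 0.45" --pt "119 -1 65 0 0 0 1" --pt "119 -1 65 0 0 0 1" --pt "119 -1 65 0 0 0 1" --pt "119 -1 65 0 0 0 1" --newtons 40

```text
time: 27.62
ee_pos: [0.4854, 0.0499, 0.0933]
tcp_rot: [0.718, 0.696, 0.001, 0.001]
force: [-0.1, -3.9, 7.9]
gripper_width: 0.0136
```

```bash
python3 - <<'E'
from h import *
show()
E
```

```text
t 27.62 grasp [0.4854 0.0499 0.0873] frame [-65.6 137.5  87.3] jaw -1.8 tilt [0.0022 0.0001] F [-0.1 -3.9  7.9] w 0.0136 q [-0.53  0.45  0.42  2.11 -0.3   0.64  0.06]
```

Call:
drive_tool --pt "-6 0 0 0 0 0 1" --pt "-12 0 0 0 0 0 1" --pt "-18 0 0 0 0 0 1" --pt "-24 0 0 0 0 0 1" --pt "-30 0 0 0 0 0 1" --pt "-36 0 0 0 0 0 1" --pt "-40 0 0 0 0 0 1" --pt "-44 0 0 0 0 0 1" --pt "-44 0 0 0 0 0 1"

```text
time: 28.75
ee_pos: [0.4842, 0.0069, 0.0933]
tcp_rot: [0.718, 0.696, 0.001, 0.0]
force: [0.7, 0.2, 8.1]
gripper_width: 0.0131
```

```bash
python3 - <<'E'
from h import *
show()
E
```

```text
t 28.75 grasp [0.4842 0.0069 0.0873] frame [-65.4  94.4  87.3] jaw -1.8 tilt [0.0025 0.0011] F [0.7 0.2 8.1] w 0.0131 q [-0.44  0.44  0.41  2.12 -0.3   0.63  0.15]
```

Call:
drive_tool --pt "-3 0 0 0 0 0 1" --pt "-5 0 0 0 0 0 1" --pt "-7 0 0 0 0 0 1" --pt "-8 0 0 0 0 0 1" --pt "-8 0 0 0 0 0 1"

```text
time: 29.38
ee_pos: [0.4841, 0.0036, 0.0934]
tcp_rot: [0.716, 0.698, 0.003, -0.001]
force: [-0.2, 19.0, 7.0]
gripper_width: 0.0134
```

```bash
python3 - <<'E'
from h import *
show()
im,d=get_image("scene"); cv2.imwrite(f"pics/scene13.png",cv2.resize(im[130:290,240:440],None,fx=4,fy=3.75))
E
```

```text
t 29.38 grasp [0.4841 0.0036 0.0874] frame [-65.4  91.2  87.4] jaw -1.5 tilt [0.0022 0.0058] F [-0.2 19.   7. ] w 0.0134 q [-0.42  0.44  0.41  2.12 -0.3   0.63  0.17]
```

View pics/scene13.png

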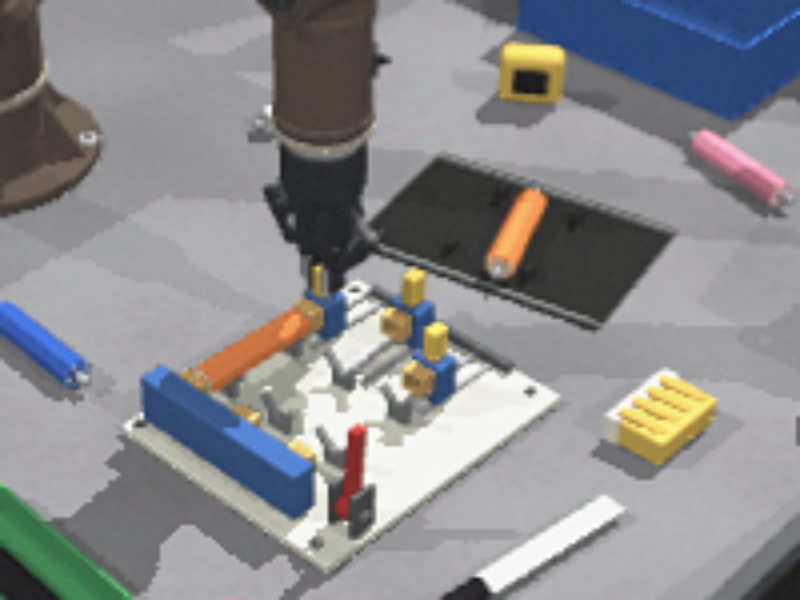

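Call:
drive_tool --pt "1 0 0 0 0 0 0.45" --pt "1 0 0 0 0 0 0.45" --pt "1 0 0 0 0 0 0.45" --pt "1 0 -30 0 0 0 0.45" --pt "1 0 -60 0 0 0 0.45" --pt "1 0 -65 0 0 0 0.45" --newtons 28

```text
time: 30.18
ee_pos: [0.4838, -0.001, 0.1588]
tcp_rot: [0.718, 0.696, 0.001, 0.001]
force: [0.7, -0.9, 0.6]
gripper_width: 0.0467
```

```bash
python3 - <<'E'
from h import *
show(); rollers()
plan([([.5205,.2445,.12],22.9)])
E
```

```text
t 30.18 grasp [ 0.4838 -0.001   0.1528] frame [-65.6  86.5 152.8] jaw -1.8 tilt [0.0029 0.0004] F [ 0.7 -0.9  0.6] w 0.0467 q [-0.48  0.34  0.48  2.06 -0.22  0.79  0.1 ]
scene 68 mean [0.521  0.2471 0.032 ] mid [0.5241 0.2465] jaw 23.0 len 0.124
scene 120 mean [ 0.487  -0.0925  0.0594] mid [ 0.4883 -0.0872] jaw -2.7 len 0.123
top 257 mean [0.5211 0.2428 0.0315] mid [0.5202 0.2443] jaw 22.9 len 0.117
top 139 mean [ 0.4808 -0.1084  0.0602] mid [ 0.4807 -0.1082] jaw -2.5 len 0.076
[246.3, 29.8, 31.6] [0.001, -0.0, -0.431] rows>=4.0
```

Call:
drive_tool --pt "60 7 0 0 0 -0.1 0.45" --pt "120 14 10 0 0 -0.22 0.45" --pt "180 22 20 0 0 -0.33 0.45" --pt "240 29 31 0 0 -0.431 0.45" --pt "246 30 31 0 0 -0.431 0.45" --pt "246 30 31 0 0 -0.431 0.45" --pt "246 30 31 0 0 -0.431 0.45"

```text
time: 31.15
ee_pos: [0.5205, 0.2421, 0.126]
tcp_rot: [0.554, 0.833, -0.001, 0.0]
force: [0.4, -0.0, 0.6]
gripper_width: 0.0468
```

```bash
python3 - <<'E'
from h import *
show(); rollers()
plan([([.5212,.2445,.027],22.9)])
E
```

```text
t 31.15 grasp [0.5205 0.2421 0.12  ] frame [-36.3 330.7 120. ] jaw 22.7 tilt [-0.0006 -0.0012] F [ 0.4 -0.   0.6] w 0.0468 q [-0.75  0.5   0.31  1.86 -0.2   0.81  0.06]
scene 69 mean [0.5207 0.2477 0.0319] mid [0.5252 0.2442] jaw 22.5 len 0.123
scene 119 mean [ 0.487  -0.0899  0.0592] mid [ 0.488  -0.0892] jaw -1.9 len 0.123
top 115 mean [0.533  0.2144 0.0315] mid [0.5327 0.2148] jaw 25.8 len 0.054
top 212 mean [ 0.4815 -0.0846  0.0607] mid [ 0.4814 -0.0872] jaw -1.7 len 0.118
[1.7, 1.3, 93.5] [-0.0, 0.0, -0.002] rows>=1.5
```

Call:
drive_tool --pt "2 1 40 0 0 0 0.45" --pt "2 1 75 0 0 0 0.45" --pt "2 1 93 0 0 0 0.45" --pt "2 1 93 0 0 0 0.45" --pt "2 1 93 0 0 0 1" --pt "2 1 93 0 0 0 1" --pt "2 1 93 0 0 0 1" --pt "2 1 93 0 0 0 1" --newtons 28

```text
time: 32.25
ee_pos: [0.5215, 0.2468, 0.0346]
tcp_rot: [0.553, 0.833, 0.001, 0.001]
force: [-0.8, -0.6, 6.8]
gripper_width: 0.0279
```

```bash
python3 - <<'E'
from h import *
show()
E
```

```text
t 32.25 grasp [0.5215 0.2468 0.0286] frame [-35.5 335.3  28.6] jaw 22.9 tilt [0.002  0.0011] F [-0.8 -0.6  6.8] w 0.0279 q [-0.71  0.64  0.25  1.92 -0.26  0.62  0.1 ]
```

Call:
drive_tool --pt "0 0 -20 0 0 0 1" --pt "0 0 -50 0 0 0 1" --pt "0 0 -80 0 0 0 1" --pt "0 0 -110 0 0 0 1" --pt "0 0 -120 0 0 0 1" --pt "0 0 -120 0 0 0 1"

```text
time: 33.0
ee_pos: [0.5206, 0.2468, 0.1535]
tcp_rot: [0.552, 0.834, 0.0, 0.0]
force: [-0.1, 0.2, -2.1]
gripper_width: 0.0272
```

```bash
python3 - <<'E'
from h import *
show()
im,d=get_image("scene"); cv2.imwrite(f"pics/scene14.png",cv2.resize(im[100:300,200:460],None,fx=3,fy=3))
plan([(F(0,20,150),-1.75)])
E
```

```text
t 33.0 grasp [0.5206 0.2468 0.1475] frame [-36.3 335.3 147.5] jaw 22.9 tilt [0.0007 0.0007] F [-0.1  0.2 -2.1] w 0.0272 q [-0.76  0.47  0.32  1.84 -0.19  0.86  0.05]
[-301.6, -98.1, -3.3] [-0.001, 0.0, 0.431] rows>=5.1
```

View pics/scene14.png

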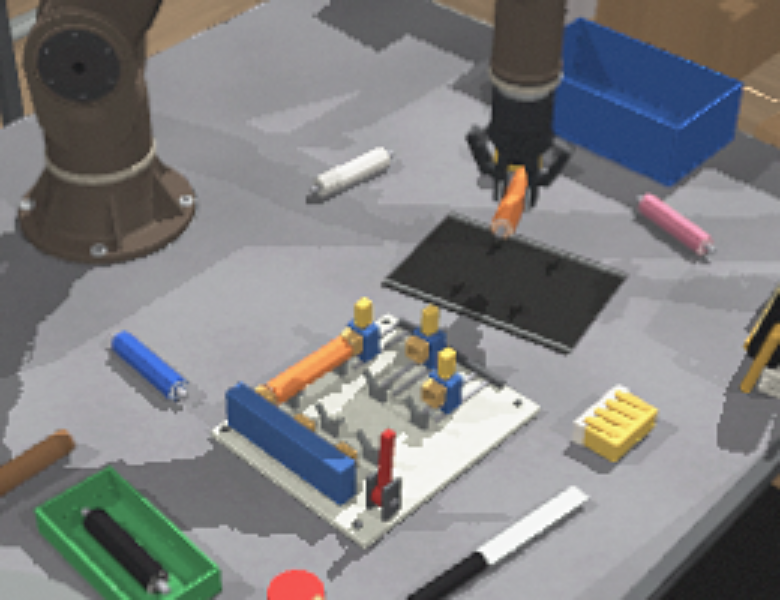

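Call:
drive_tool --pt "-50 -16 -5 0 0 0.08 1" --pt "-100 -32 -5 0 0 0.16 1" --pt "-150 -48 -5 0 0 0.24 1" --pt "-200 -65 -5 0 0 0.32 1" --pt "-250 -82 -5 0 0 0.4 1" --pt "-300 -97 -3 0 0 0.431 1" --pt "-300 -97 -3 0 0 0.431 1" --pt "-300 -97 -3 0 0 0.431 1" --pt "-300 -97 -3 0 0 0.431 1"

```text
time: 34.17
ee_pos: [0.5478, -0.066, 0.1556]
tcp_rot: [0.717, 0.697, -0.0, -0.001]
force: [-0.0, -0.1, -1.4]
gripper_width: 0.0273
```

```bash
python3 - <<'E'
from h import *
show()
plan([(F(0,22,60),-1.75)])
im,d=get_image("scene"); cv2.imwrite(f"pics/scene15.png",cv2.resize(im[130:290,240:440],None,fx=4,fy=3.75))
E
```

```text
t 34.17 grasp [ 0.5478 -0.066   0.1496] frame [  0.4  23.5 149.6] jaw -1.7 tilt [-0.0012  0.0006] F [-0.  -0.1 -1.4] w 0.0273 q [-0.32  0.45  0.47  1.9  -0.26  0.85  0.26]
[-1.6, -0.3, 89.6] [-0.001, -0.001, 0.002] rows>=1.4
```

View pics/scene15.png

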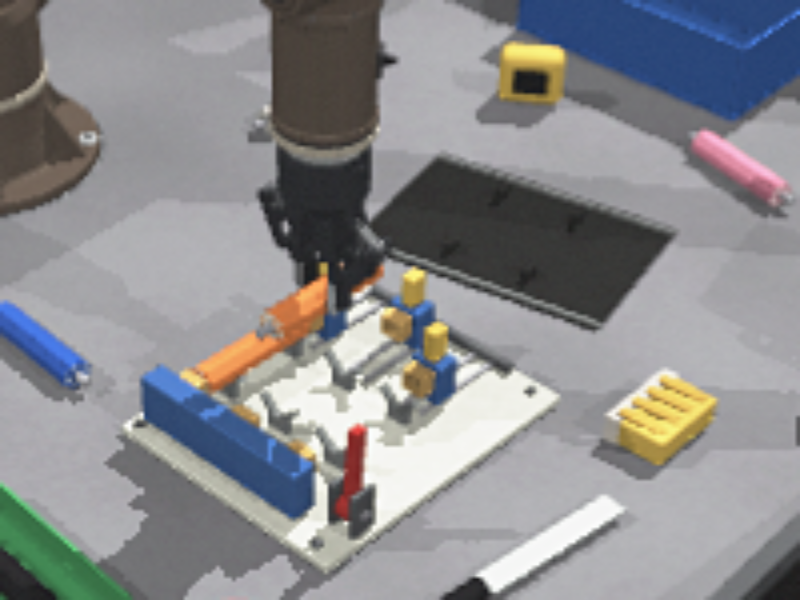

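Call:
drive_tool --pt "-2 0 35 0 0 0 1" --pt "-2 0 65 0 0 0 1" --pt "-2 0 80 0 0 0 1" --pt "-2 0 88 0 0 0 1" --pt "-2 0 90 0 0 0 1" --pt "-2 0 92 0 0 0 1" --pt "-2 0 92 0 0 0 1"

```text
time: 35.1
ee_pos: [0.5484, -0.0695, 0.0648]
tcp_rot: [0.718, 0.696, 0.0, 0.0]
force: [0.4, -0.6, -1.2]
gripper_width: 0.0272
```

```bash
python3 - <<'E'
from h import *
show()
E
```

```text
t 35.1 grasp [ 0.5484 -0.0695  0.0588] frame [ 1.  20.  58.8] jaw -1.8 tilt [0.0009 0.0001] F [ 0.4 -0.6 -1.2] w 0.0272 q [-0.25  0.58  0.4   1.97 -0.35  0.66  0.34]
```

Call:
drive_tool --pt "0 0 1 0 0 0 1" --pt "0 0 2 0 0 0 1" --pt "0 0 3 0 0 0 1" --pt "0 0 3 0 0 0 1"

```text
time: 35.6
ee_pos: [0.5483, -0.0696, 0.0625]
tcp_rot: [0.718, 0.696, 0.001, 0.0]
force: [-3.9, 1.3, 16.5]
gripper_width: 0.0272
```

```bash
python3 - <<'E'
from h import *
show()
E
```

```text
t 35.6 grasp [ 0.5483 -0.0696  0.0565] frame [ 1.  19.9 56.5] jaw -1.8 tilt [0.001  0.0006] F [-3.9  1.3 16.5] w 0.0272 q [-0.25  0.58  0.4   1.97 -0.35  0.66  0.34]
```

Seated in the rests (46 + 10.5 offset). Release and lift.

Call:
drive_tool --pt "0 0 -1 0 0 0 0.5" --pt "0 0 -1 0 0 0 0.5" --pt "0 0 -1 0 0 0 0.5" --pt "0 0 -1 0 0 0 0.5" --pt "0 0 -40 0 0 0 0.5" --pt "0 0 -80 0 0 0 0.5" --pt "0 0 -95 0 0 0 0.5"

```text
time: 36.48
ee_pos: [0.549, -0.0698, 0.1584]
tcp_rot: [0.718, 0.696, 0.001, 0.001]
force: [0.8, -0.5, -1.2]
gripper_width: 0.0424
```

```bash
python3 - <<'E'
from h import *
show()
rollers()
im,d=get_image("scene"); cv2.imwrite(f"pics/scene16.png",cv2.resize(im[130:290,240:440],None,fx=4,fy=3.75))
plan([(F(0,138,150),-1.75)])
E
```

```text
t 36.48 grasp [ 0.549  -0.0698  0.1524] frame [  1.7  19.8 152.4] jaw -1.8 tilt [0.003  0.0001] F [ 0.8 -0.5 -1.2] w 0.0424 q [-0.32  0.45  0.48  1.9  -0.27  0.86  0.26]
scene 111 mean [ 0.4882 -0.0887  0.0592] mid [ 0.4886 -0.0909] jaw -1.2 len 0.121
scene 95 mean [ 0.5564 -0.0732  0.058 ] mid [ 0.5563 -0.0726] jaw -0.8 len 0.12
[117.8, -0.8, 0.3] [0.001, -0.0, -0.0] rows>=1.9
```

View pics/scene16.png

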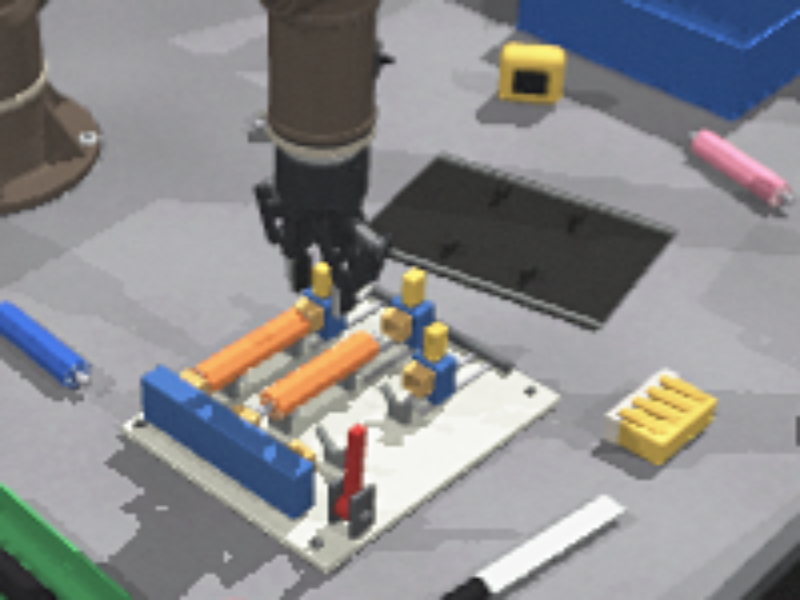

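Call:
drive_tool --pt "60 0 0 0 0 0 0.45" --pt "118 -1 0 0 0 0 0.45" --pt "118 -1 0 0 0 0 0.45" --pt "118 -1 0 0 0 0 0.45" --pt "118 -1 40 0 0 0 0.45" --pt "118 -1 65 0 0 0 0.45" --pt "118 -1 65 0 0 0 0.45" --pt "118 -1 65 0 0 0 1" --pt "118 -1 65 0 0 0 1" --pt "118 -1 65 0 0 0 1" --pt "118 -1 65 0 0 0 1" --newtons 40

```text
time: 38.0
ee_pos: [0.5514, 0.0479, 0.0924]
tcp_rot: [0.718, 0.696, 0.001, 0.001]
force: [-1.2, -2.3, 8.1]
gripper_width: 0.0133
```

Call:
drive_tool --pt "-6 0 0 0 0 0 1" --pt "-12 0 0 0 0 0 1" --pt "-18 0 0 0 0 0 1" --pt "-24 0 0 0 0 0 1" --pt "-30 0 0 0 0 0 1" --pt "-36 0 0 0 0 0 1" --pt "-40 0 0 0 0 0 1" --pt "-44 0 0 0 0 0 1" --pt "-44 0 0 0 0 0 1"

```text
time: 39.12
ee_pos: [0.5502, 0.005, 0.0925]
tcp_rot: [0.718, 0.696, 0.001, 0.0]
force: [-0.2, 1.4, 6.5]
gripper_width: 0.0132
```

```bash
python3 - <<'E'
from h import *
show()
E
```

```text
t 39.12 grasp [0.5502 0.005  0.0865] frame [ 0.6 94.5 86.5] jaw -1.7 tilt [0.0022 0.001 ] F [-0.2  1.4  6.5] w 0.0132 q [-0.41  0.53  0.42  1.96 -0.32  0.71  0.17]
```

Call:
drive_tool --pt "-3 0 0 0 0 0 1" --pt "-5 0 0 0 0 0 1" --pt "-7 0 0 0 0 0 1" --pt "-8 0 0 0 0 0 1" --pt "-8 0 0 0 0 0 1"

```text
time: 39.75
ee_pos: [0.5501, 0.0017, 0.0925]
tcp_rot: [0.716, 0.698, 0.003, -0.001]
force: [-0.9, 16.1, 7.7]
gripper_width: 0.0133
```

```bash
python3 - <<'E'
from h import *
show()
E
```

```text
t 39.75 grasp [0.5501 0.0017 0.0865] frame [ 0.6 91.3 86.5] jaw -1.5 tilt [0.0019 0.0058] F [-0.9 16.1  7.7] w 0.0133 q [-0.39  0.53  0.41  1.96 -0.32  0.71  0.19]
```

Call:
drive_tool --pt "1 0 0 0 0 0 0.45" --pt "1 0 0 0 0 0 0.45" --pt "1 0 0 0 0 0 0.45" --pt "1 0 -30 0 0 0 0.45" --pt "1 0 -70 0 0 0 0.45" --pt "1 0 -110 0 0 0 0.45" --pt "1 0 -115 0 0 0 0.45"

```text
time: 40.62
ee_pos: [0.5506, -0.0031, 0.2089]
tcp_rot: [0.718, 0.696, 0.002, 0.001]
force: [-0.3, -0.3, 0.3]
gripper_width: 0.0469
```

```bash
python3 - <<'E'
from h import *
show(); rollers()
im,d=get_image("scene"); cv2.imwrite(f"pics/scene17.png",cv2.resize(im[130:290,240:440],None,fx=4,fy=3.75))
P=cloud("scene",d); hsv=cv2.cvtColor(im,cv2.COLOR_BGR2HSV)
m=((hsv[...,0]<6)|(hsv[...,0]>174))&(hsv[...,1]>150)&(P[...,0]>.6)&(P[...,0]<.72)&(P[...,1]>-.28)&(P[...,1]<0)
q=P[m]; print([(np.round(q[(q[:,2]>a)&(q[:,2]<a+.02)].mean(0),4)) for a in (.04,.06,.08,.1)])
plan([(F(128,-70,200),-1.75),(F(128,-70,110),-1.75)])
E
```

```text
t 40.62 grasp [ 0.5506 -0.0031  0.2029] frame [  1.2  86.5 202.9] jaw -1.8 tilt [0.0047 0.0005] F [-0.3 -0.3  0.3] w 0.0469 q [-0.46  0.38  0.5   1.85 -0.22  0.96  0.1 ]
scene 110 mean [ 0.4878 -0.0915  0.0587] mid [ 0.4884 -0.0896] jaw -1.1 len 0.122
scene 114 mean [ 0.5534 -0.0969  0.0586] mid [ 0.5549 -0.0904] jaw -3.2 len 0.118
top 153 mean [ 0.5465 -0.1092  0.0607] mid [ 0.5458 -0.1094] jaw 0.5 len 0.079
top 159 mean [ 0.4808 -0.1056  0.06  ] mid [ 0.4812 -0.1045] jaw -3.9 len 0.084
[array([ 0.6721, -0.1748,  0.0488]), array([ 0.6756, -0.1715,  0.0711]), array([ 0.6761, -0.1706,  0.0915]), array([ 0.6762, -0.1694,  0.1125])]
[-156.8, 128.8, -0.4] [-0.001, -0.0, -0.001] rows>=3.2
[-156.8, 128.8, 89.6] [-0.001, -0.0, -0.001] rows>=3.6
```

View pics/scene17.png

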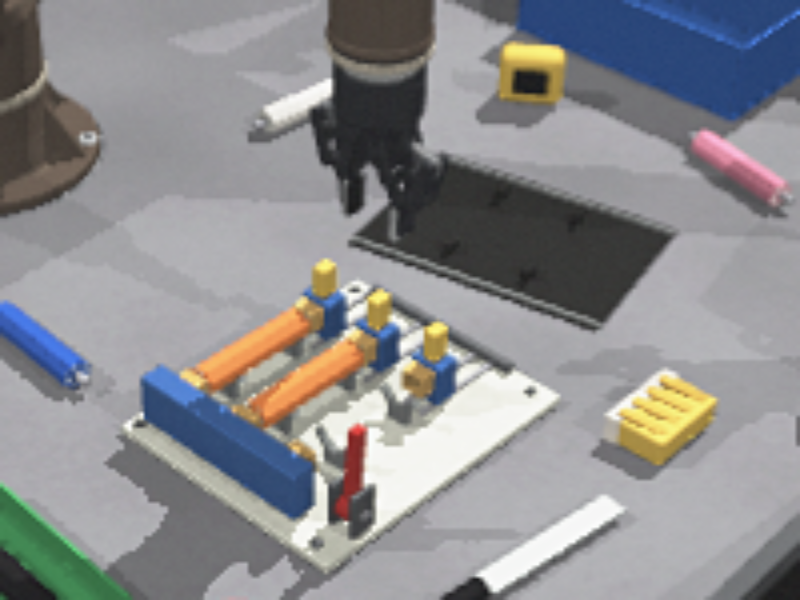

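Call:
drive_tool --pt "-40 43 -5 0 0 0 0.45" --pt "-80 86 -5 0 0 0 0.45" --pt "-120 129 -5 0 0 0 0.45" --pt "-157 129 0 0 0 0 0.45" --pt "-157 129 0 0 0 0 0.45" --pt "-157 129 0 0 0 0 0.45"

```text
time: 41.52
ee_pos: [0.6725, -0.1629, 0.2046]
tcp_rot: [0.718, 0.696, -0.0, -0.001]
force: [0.1, -0.8, -0.4]
gripper_width: 0.0471
```

```bash
python3 - <<'E'
from h import *
show()
plan([(F(128,-71,110),-1.75)])
E
```

```text
t 41.52 grasp [ 0.6725 -0.1629  0.1986] frame [128.  -69.5 198.6] jaw -1.8 tilt [-0.0024  0.0011] F [ 0.1 -0.8 -0.4] w 0.0471 q [-0.14  0.62  0.49  1.48 -0.31  1.12  0.38]
[-1.6, 0.2, 88.6] [-0.002, -0.001, -0.001] rows>=1.4
```

Call:
drive_tool --pt "-2 0 40 0 0 0 0.45" --pt "-2 0 70 0 0 0 0.45" --pt "-2 0 88 0 0 0 0.45" --pt "-2 0 88 0 0 0 0.45" --pt "-2 0 88 0 0 0 1" --pt "-2 0 88 0 0 0 1" --pt "-2 0 88 0 0 0 1" --pt "-2 0 88 0 0 0 1" --newtons 40

```text
time: 42.52
ee_pos: [0.6736, -0.1657, 0.1198]
tcp_rot: [0.718, 0.696, 0.001, 0.001]
force: [-1.8, 0.9, 7.2]
gripper_width: 0.0113
```

```bash
python3 - <<'E'
from h import *
show(); s=state()
for a in np.linspace(0.05,1.35,13)[1:]:
    plan([(F(128,-75+75*np.sin(a),35+75*np.cos(a)),-1.75)],s)
E
```

```text
t 42.52 grasp [ 0.6736 -0.1657  0.1138] frame [129.2 -72.3 113.8] jaw -1.8 tilt [ 0.0018 -0.0001] F [-1.8  0.9  7.2] w 0.0113 q [-0.11  0.7   0.46  1.56 -0.35  0.96  0.42]
[9.1, -1.2, 4.7] [0.002, 0.0, -0.001] rows>=0.2
[17.0, -1.2, 6.4] [0.002, 0.0, -0.001] rows>=0.3
[24.7, -1.2, 9.0] [0.002, 0.0, -0.001] rows>=0.4
[32.1, -1.2, 12.4] [0.002, 0.0, -0.001] rows>=0.6
[39.1, -1.2, 16.5] [0.002, 0.0, -0.001] rows>=0.7
[45.6, -1.3, 21.4] [0.002, 0.0, -0.001] rows>=0.8
[51.5, -1.3, 27.0] [0.002, 0.0, -0.001] rows>=0.9
[56.8, -1.3, 33.2] [0.002, 0.0, -0.001] rows>=1.1
[61.4, -1.3, 39.9] [0.002, 0.0, -0.001] rows>=1.2
[65.2, -1.3, 47.0] [0.002, 0.0, -0.001] rows>=1.3
[68.2, -1.3, 54.5] [0.002, 0.0, -0.001] rows>=1.4
[70.4, -1.3, 62.4] [0.002, 0.0, -0.001] rows>=1.5
```

Call:
drive_tool --pt "9 0 1 0 0 0 1" --pt "17 0 3 0 0 0 1" --pt "25 0 5 0 0 0 1" --pt "33 0 9 0 0 0 1" --pt "40 0 13 0 0 0 1" --pt "47 0 19 0 0 0 1" --pt "53 0 24 0 0 0 1" --pt "59 0 31 0 0 0 1" --pt "64 0 38 0 0 0 1" --pt "68 0 45 0 0 0 1" --pt "71 0 53 0 0 0 1" --pt "73 0 61 0 0 0 1"

```text
time: 44.02
ee_pos: [0.6757, -0.0923, 0.0585]
tcp_rot: [0.718, 0.696, 0.001, 0.0]
force: [-4.0, 1.5, 7.6]
gripper_width: 0.0119
```

```bash
python3 - <<'E'
from h import *
show()
E
```

```text
t 44.02 grasp [ 0.6757 -0.0923  0.0525] frame [129.1   1.1  52.5] jaw -1.8 tilt [0.0012 0.0003] F [-4.   1.5  7.6] w 0.0119 q [-0.21  0.75  0.43  1.63 -0.39  0.84  0.35]
```

Call:
drive_tool --pt "1 0 2 0 0 0 1" --pt "1 0 4 0 0 0 1" --pt "1 0 6 0 0 0 1" --pt "1 0 6 0 0 0 1"

```text
time: 44.52
ee_pos: [0.6758, -0.091, 0.0523]
tcp_rot: [0.718, 0.696, 0.001, 0.0]
force: [-3.0, 2.2, 3.5]
gripper_width: 0.0115
```

```bash
python3 - <<'E'
from h import *
show()
E
```

```text
t 44.52 grasp [ 0.6758 -0.091   0.0463] frame [129.    2.4  46.3] jaw -1.7 tilt [0.0009 0.0007] F [-3.   2.2  3.5] w 0.0115 q [-0.2   0.76  0.42  1.63 -0.39  0.83  0.35]
```

Call:
drive_tool --pt "0 0 4 0 0 0 1" --pt "0 0 6 0 0 0 1" --pt "0 0 6 0 0 0 1"

```text
time: 44.9
ee_pos: [0.6761, -0.091, 0.0505]
tcp_rot: [0.718, 0.696, 0.002, 0.0]
force: [-17.1, 6.3, 44.5]
gripper_width: 0.0113
```

```bash
python3 - <<'E'
from h import *
show()
im,d=get_image("scene"); crop(im,300,400,200,290,8,"pics/scene18.png")
E
```

```text
t 44.9 grasp [ 0.6761 -0.091   0.0445] frame [129.4   2.5  44.5] jaw -1.8 tilt [0.0027 0.0024] F [-17.1   6.3  44.5] w 0.0113 q [-0.2   0.76  0.42  1.63 -0.4   0.83  0.35]
```

View pics/scene18.png

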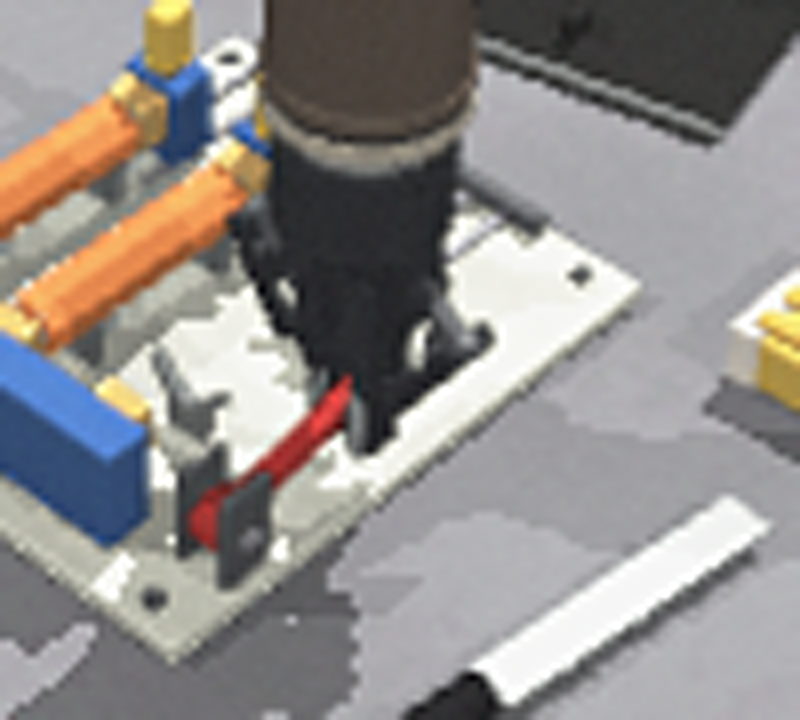

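Call:
drive_tool --pt "0 0 -5 0 0 0 1" --pt "0 0 -6 0 0 0 0.45" --pt "0 0 -6 0 0 0 0.45" --pt "0 0 -6 0 0 0 0.45" --pt "0 0 -6 0 0 0 0.45" --pt "0 0 -40 0 0 0 0.45" --pt "0 0 -80 0 0 0 0.45" --pt "0 0 -130 0 0 0 0.45"

```text
time: 45.95
ee_pos: [0.6748, -0.0914, 0.1756]
tcp_rot: [0.718, 0.696, -0.001, -0.001]
force: [0.8, 0.2, 1.1]
gripper_width: 0.0468
```

```bash
python3 - <<'E'
from h import *
show()
plan([([.45,.25,.25],20)])
E
```

```text
t 45.95 grasp [ 0.6748 -0.0914  0.1696] frame [128.1   2.  169.6] jaw -1.8 tilt [-0.002  0.   ] F [0.8 0.2 1.1] w 0.0468 q [-0.24  0.63  0.49  1.54 -0.32  1.05  0.3 ]
[334.2, -235.4, -80.0] [-0.002, -0.0, -0.38] rows>=6.7
```

Call:
drive_tool --pt "0 0 -60 0 0 0 0.2" --pt "50 -35 -80 0 0 0 0.2" --pt "100 -70 -80 0 0 -0.1 0.2" --pt "150 -105 -80 0 0 -0.2 0.2" --pt "200 -140 -80 0 0 -0.3 0.2" --pt "250 -175 -80 0 0 -0.38 0.2" --pt "300 -210 -80 0 0 -0.38 0.2" --pt "334 -235 -80 0 0 -0.38 0.2" --pt "334 -235 -80 0 0 -0.38 0.2" --pt "334 -235 -80 0 0 -0.38 0.2"

```text
time: 47.2
ee_pos: [0.4512, 0.2491, 0.2554]
tcp_rot: [0.574, 0.819, -0.0, 0.0]
force: [0.6, -0.7, -0.1]
gripper_width: 0.0683
```

```bash
python3 - <<'E'
from h import *
show(); rollers()
im,d=get_image("scene"); crop(im,200,400,190,330,4,"pics/scene19.png")
P=cloud("scene",d); hsv=cv2.cvtColor(im,cv2.COLOR_BGR2HSV)
a=cv2.imread("pics/scene0.png")
def lev(im):
    hsv=cv2.cvtColor(im,cv2.COLOR_BGR2HSV); m=((hsv[...,0]<6)|(hsv[...,0]>174))&(hsv[...,1]>150); m[:,:310]=0;m[:,370:]=0;m[:230]=0;m[290:]=0
    v,u=np.nonzero(m); print("lever px",len(u),u.mean(),v.mean(),u.max(),v.min())
lev(a); lev(im)
im,d=get_image("top"); crop(im,290,510,130,260,3.6,"pics/top19.png")
P=cloud("top",d); hsv=cv2.cvtColor(im,cv2.COLOR_BGR2HSV); H,S=hsv[...,0],hsv[...,1]
x,y,z=[P[...,i] for i in range(3)]
m=(x>.4)&(x<.72)&(y>-.25)&(y<.1)&(H>22)&(H<35)&(S>120)&(z>.07)
k,lab,st,c=cv2.connectedComponentsWithStats(m.astype(np.uint8))
for i in range(1,k):
    if st[i,4]>8: print("fin",np.round(P[lab==i].mean(0),4))
E
```

```text
t 47.2 grasp [0.4512 0.2491 0.2494] frame [-105.7  335.5  249.4] jaw 20.0 tilt [ 0.0004 -0.0003] F [ 0.6 -0.7 -0.1] w 0.0683 q [-0.9   0.26  0.36  1.86 -0.1   1.04 -0.15]
scene 131 mean [ 0.486  -0.0886  0.0595] mid [ 0.486  -0.0884] jaw -0.7 len 0.12
scene 131 mean [ 0.5515 -0.0941  0.0593] mid [ 0.5523 -0.0878] jaw -1.4 len 0.124
top 225 mean [ 0.5472 -0.0889  0.06  ] mid [ 0.5467 -0.0893] jaw -2.3 len 0.119
top 198 mean [ 0.4819 -0.0852  0.0606] mid [ 0.4819 -0.0882] jaw -0.9 len 0.115
lever px 79 335.1645569620253 255.1012658227848 345 245
lever px 68 335.1029411764706 255.77941176470588 345 246
fin [0.6157 0.0034 0.0959]
fin [0.5494 0.0038 0.0959]
```

View pics/scene19.png

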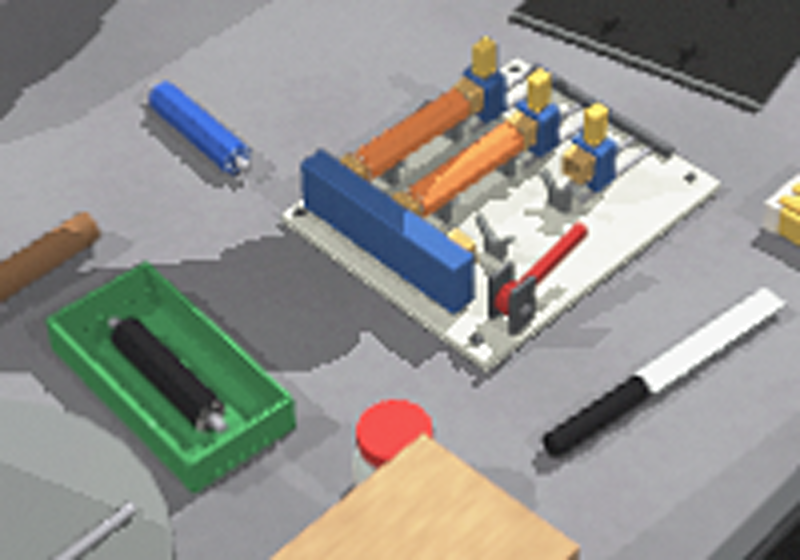

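View pics/top19.png

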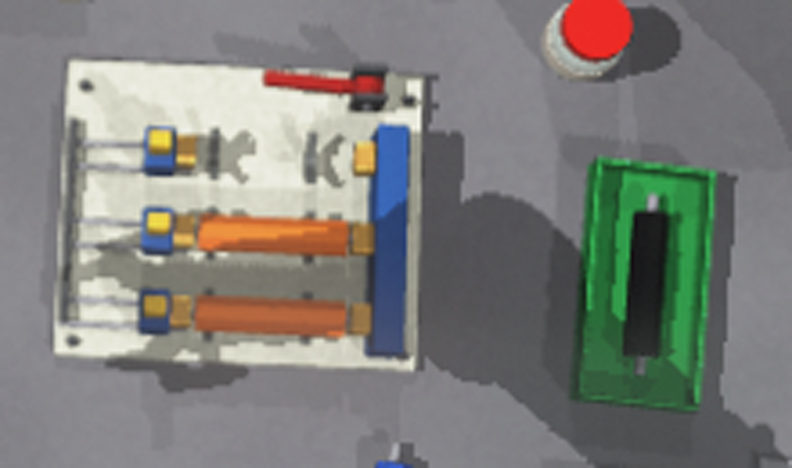

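```bash
python3 -c "
from station import *
print(finish_job())"
```

```text
the job is handed in; nothing more can be done
None
```

The job is done and handed in at about 47 s of the 210 s allowed.

**What I did:**
1. I swung the clamp lever up.
2. I drew tail 2 back, took the worn black roller out of lane 2 and laid it in the scrap tray.
3. I drew tail 1 back and laid the two orange rollers on the mat (only two were there) in lanes 1 and 2 at a 28 N grip.
4. I slid each tail home until it met its stop (16–19 N).
5. I swung the lever down until it met its stop.

**Last checks:**
- **Rollers:** both lie in their lanes, within about 2 mm of the held position in the top view. They are flush between the cups.
- **Tails:** fin 2 is back at its starting home position. Fin 1 is in shadow and was missed by the final colour check, but its picture position matches the start to about 1 pixel.
- **Lever:** it matches its starting down position to within a pixel.
- **Scrap and bystanders:** the worn roller lies flat in the tray. I never touched the look-alikes or the other things, and those in the final pictures look where they were.

**Not perfect:**
- When upright, the lever measured about 0.05 rad short of exactly vertical. I left it there.
- The last push down on the lever briefly read 44.5 N at the wrist. That load was through the gripped lever, not the gripper body, and I backed off straight away.

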